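# Make up two cream sample kits, drawing the spatula from under the balance

## Task

Make up two sample kits. The blue tray gets the amber bottle and the white-lidded jar, each standing upright in its own square well, and the spatula lying flat in the long trough; the orange tray gets the green bottle and the black-lidded jar, each standing upright in its own square well. The spatula is caught under the balance: draw it out without shifting or tipping the balance, set everything down without dropping it, and leave the red-lidded jar and the flask where they are.

Things in the scene. Friction and masses are not known exactly. Their poses are not given: they have to be found in the camera images.
- blue_tray: Blue kit tray, fixed to the bench, 196 (x) by 140 (y) mm, walls and ribs 10 mm high above the bench, floors (white) 3 mm above the bench. Origin: centre of its underside; x along its long side. Two square wells, 60 by 60 mm inside, centred at (+50, +36) and (-50, +36) mm in its frame; one long trough, 188 (x) by 68 (y) mm inside, centred at (0, -32) mm.
- orange_tray: Orange kit tray, fixed to the bench, 196 (x) by 140 (y) mm, walls and ribs 10 mm high above the bench, floors (white) 3 mm above the bench. Origin: centre of its underside; x along its long side. Two square wells, 60 by 60 mm inside, centred at (+50, +36) and (-50, +36) mm in its frame; one long trough, 188 (x) by 68 (y) mm inside, centred at (0, -32) mm.
- amber_bottle: Amber glass bottle, closed, 85 mm tall: straight round body 36 mm in diameter up to about 50 mm, then narrowing to a neck and a brass-coloured cap; 90 g. Loose, upright. Origin: centre of its underside; z up.
- green_bottle: Green glass bottle, closed, 85 mm tall: straight round body 36 mm in diameter up to about 50 mm, then narrowing to a neck and a green cap; 90 g. Loose, upright. Origin: centre of its underside; z up.
- white_jar: White-lidded jar, closed, cream-coloured body 41 mm in diameter, white lid 45 mm in diameter from 26 mm up to the top at 44 mm; 80 g. Loose, upright. Origin: centre of its underside; z up.
- black_jar: Black-lidded jar, closed, cream-coloured body 41 mm in diameter, black lid 45 mm in diameter from 26 mm up to the top at 44 mm; 80 g. Loose, upright. Origin: centre of its underside; z up.
- red_jar: Red-lidded jar, closed, cream-coloured body 41 mm in diameter, red lid 45 mm in diameter from 26 mm up to the top at 44 mm; 80 g. Loose, upright. Origin: centre of its underside; z up. Not part of either kit: to be left where it is.
- spatula: Flat spatula, 160 mm long, lying flat along its x axis; 60 g. Origin: on its underside, where blade and handle meet. Red handle from x = -80 to 0 mm, 16 mm wide (y), 20 mm high; steel blade from x = 0 to +80 mm, 24 mm wide, 6 mm thick, flush with the handle's underside. At the start the front 50 to 65 mm of the blade lie under the balance, which rests on it; pulled along its own -x it slides out against light friction (a few N), level on the bench.
- balance: White bench balance with a round steel pan, 160 (x) by 140 (y) mm, 52 mm high to the top of the pan, 0.9 kg, loose, standing on four feet 6 mm high (22 mm across, at x +-65, y +-55 mm) and on the spatula's blade; it stays level when the blade is gone. The spatula's handle stands out from its -x side. Origin: centre, at the underside of the feet. It must stay where it is.
- flask: Clear round flask with a white stopper marked red on top, 88 mm in diameter, 123 mm tall, loose, closed. Origin: centre of its underside. To be left where it is.
Mind the look-alikes: they are no part of the job. There is more than one size of the spatula; the job needs the largest. What is shaped like the black_jar but purple is not meant.

How it is judged:
By the outcome, as a careful person would: the job done as asked, in the order asked, and still so for the second after the job is handed in, with the robot touching nothing.
It also fails if it takes over 131 s, if anything falls off the work surface, if the arm or the gripper's body presses on something with over 40 N, if the wrist force passes 120 N, or if a joint passes its speed limit or range.

## Robot

A 6-joint arm with a two-finger parallel gripper is mounted at the origin on the work surface. World frame = base frame: x ahead of the robot, y to its left, z up, the work surface at z = 0. Lengths are in m, angles in rad, forces in N, time in s.
With the tool pointing down it reaches from about 0.35 to 0.775 m from the base axis. Payload 5.5 kg.
Tool frame: the origin (TCP) lies at the very end of the fingers, on their centre line; the grasp point (between the pads) lies 19 mm behind it (env.grasp_offset is the distance from the TCP to the grasp point, in m); z points along the fingers, x is the direction in which the jaws open and shut, and the axes are right-handed (so a half turn about z gives the same grasp; the last joint's range is limited). The gripper opens to 85 mm and grips with 20 to 120 N. Pads are 22 mm wide; open, the fingers measure 114 mm over their backs; the gripper's body (76 mm by 85 mm) begins 54 mm behind the grasp point. The pads swing forward as they close: fully open they stand 13 mm farther back than shut.
Start: joints at [-1.331, 0.313, 0.046, 1.304, 0, 1.431], TCP at [0.213, -0.534, 0.231] pointing down, gripper open.
Joint ranges: [-2.76, 2.76], [-0.86, 1.69], [-1.03, 1.26], [-2.2, 2.34], [-1.47, 1.5], [-3.14, 3.14]. Speed limits (rad/s): [2.57, 2.57, 3.14, 3.14, 3.14, 3.14].

## Interface

Orientations are given as a unit quaternion [w, x, y, z].
In Python, from workcell import status, viewer, env gives the robot as it stands.
- The arm moves only by the tool carry_out, never from a script. Its argument "plan" is a list of rows, each an object of numbers: "x", "y", "z": the shift along the tool's x, y, z in m; "ax", "ay", "az": the turn, a rotation vector about the tool's x, y, z in rad; "hand": the opening, from 0 (shut) to 1 (fully open). In form: [{"x": .., "y": .., "z": .., "ax": .., "ay": .., "az": .., "hand": ..}, ...]. A call has 1 to 12 rows; each row is the pose to reach, as a shift and turn from the pose measured when the call began, along the tool's axes at that moment; what a row does not reach only later rows make up. A row lasts 1/12 s, in which the tool goes at most 41.7 mm and 7.16 degrees, less where a joint would pass 70% of its speed; a pose out of reach is approached as far as the arm can. A call with a gripper value outside its range is refused whole. The fingers move at their own pace and stop on an object; "squeeze" is the grip in N (left out, the last holds). Time passes only in rows, so rows that repeat a pose let the fingers close. It gives the time, the measured TCP pose, the force and the opening at its end, in the units of the state.
- status.get_state(): the state, without advancing time (a new reading comes with each control period).
- viewer.read_camera(name): name is "side" or "top" or "wrist"; returns the picture (420x560x3 uint8, red, green, blue); there is no depth.
- viewer.camera_model(name): a dict with "vfov" (degrees; the focal length in pixels is half the picture's height over the tangent of half this angle, whatever the lens; pixels are square), "cx", "cy" (the principal point, pixels), "T" (4x4, takes a point from camera to world coordinates). Camera axes: x right, y down, z forward; pixel columns grow to the right and rows downward; lengths in m; the calibration is good to about 2 mm. The wrist camera is an equidistant fisheye: a pixel r from the principal point sees the ray r / f radians off the axis. A picture is of the moment at which its call begins: read the wrist's pose just before it. camera_model takes no time and is no camera call; for the wrist camera it gives the pose at the moment of the call.
- env.hand_in(): hands the job in, once; it reports no verdict.
The state is a dict: "clock": time; "joint_pos": joint angles; "qvel": joint speeds; "tau": joint torques, N m; "tcp_pos": TCP position; "orientation": TCP orientation; "wrist_force": force on the tool from outside, world axes, zero at the start; "ft_torque": the same for the moment, N m; "finger_gap": finger opening in m.
Only numpy, scipy, OpenCV 4.12 (cv2) and the standard library are available. Lean on these libraries where they do the work, as an engineer would, in place of code of your own. Each camera call takes 0.05 s, during which the arm holds its last target.

## Working session

There is one attempt and no reset: what is moved stays moved. The work goes in short steps, Python scripts to look and compute and a tool call to move; the robot and the scene stay as the last step left them, time stands still between calls to the robot, and variables do not carry over. Pictures are saved under pics/ and viewed, and the job is handed in when it is done.

Besides the shell and the picture viewer there is one more tool, called after "Call:" as name(argument=value, ...), one argument or row to a line, values as JSON. carry_out: Moves the arm, as the interface text tells. Its arguments: {"type":"object","properties":{"plan":{"type":"array"},"squeeze":{"type":"number"}},"required":["plan"]}

```bash
mkdir -p pics; ls
python3 - <<'E'
from workcell import status, viewer, env
import cv2, numpy as np
print(status.get_state(), env.grasp_offset)
for n in ["side","top","wrist"]:
    m=viewer.camera_model(n); print(n,m["vfov"],m["cx"],m["cy"],np.round(m["T"],4).tolist())
    im=viewer.read_camera(n); cv2.imwrite(f"pics/{n}0.png",im[:,:,::-1])
E
```

```text
pics
{'clock': 0.0, 'joint_pos': array([-1.33061864e+00,  3.14001627e-01,  4.49823832e-02,  1.30361298e+00,
        5.19225145e-05,  1.43120482e+00]), 'qvel': array([ 6.08062177e-04,  7.46811054e-04,  9.62530039e-04, -9.05452365e-04,
       -4.94112704e-06, -1.55124130e-03]), 'tau': array([ 2.32567854e-04, -4.80628252e+01,  2.98531741e+01,  1.94617471e-02,
       -1.08842273e-04,  5.41308651e-06]), 'tcp_pos': array([ 0.21304303, -0.53352427,  0.23040958]), 'orientation': array([-6.34893766e-04,  8.27860168e-01, -5.60933775e-01, -6.63487239e-04]), 'wrist_force': array([ 0.03582593,  1.233153  , -0.0041408 ]), 'ft_torque': array([ 0.02977544,  0.02846228, -0.04614592]), 'finger_gap': 0.0853749703401904} 0.0187
side 52.69327382523444 273.68347903707024 216.45854358087504 [[0.9598, -0.1789, 0.2164, 0.3778], [-0.2807, -0.6298, 0.7243, -0.681], [0.0067, -0.7559, -0.6547, 0.6521], [0.0, 0.0, 0.0, 1.0]]
top 52.921252216826836 271.94131984326896 205.96883397648736 [[-0.0182, -0.9861, 0.1652, 0.4166], [-0.9993, 0.0233, 0.029, -0.019], [-0.0325, -0.1645, -0.9858, 0.9712], [0.0, 0.0, 0.0, 1.0]]
wrist 65.70646984690485 282.15759735809706 208.8161927100167 [[0.3712, -0.8823, -0.2894, 0.2878], [-0.9285, -0.3534, -0.1137, -0.5045], [-0.0019, 0.3109, -0.9504, 0.3733], [0.0, 0.0, 0.0, 1.0]]
```

View pics/top0.png

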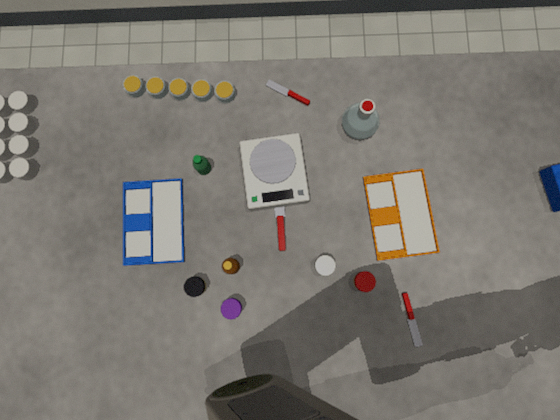

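View pics/side0.png

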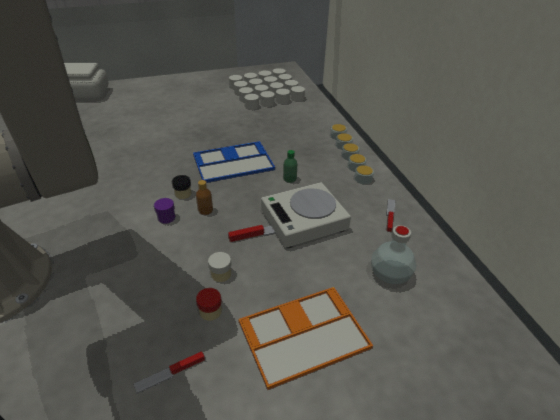

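View pics/wrist0.png

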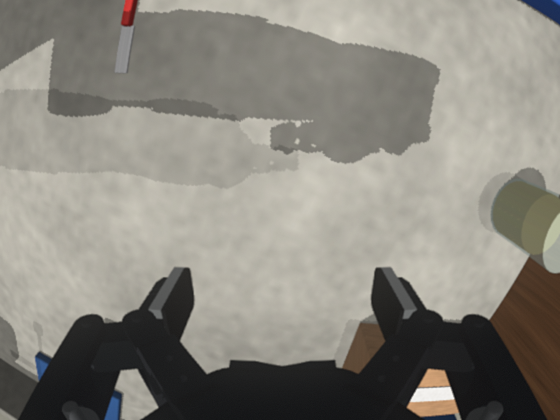

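The top picture shows the blue tray at about (154,222), the orange tray (400,214), balance (274,172) with a spatula under it (281,230), amber bottle (230,266), green bottle (201,163), black jar (194,286), purple look-alike (231,308), white jar (325,265), red jar (365,281), flask (362,118). Two loose spatulas are at (288,92) and (411,318).

Run:
```python
import cv2
t=cv2.imread("pics/top0.png"); s=cv2.imread("pics/side0.png")
def c(im,x,y,w,h,k,n): cv2.imwrite(n,cv2.resize(im[y:y+h,x:x+w],None,fx=k,fy=k,interpolation=cv2.INTER_CUBIC))
c(t,110,140,200,150,4,"pics/tA.png"); c(t,260,140,190,150,4,"pics/tB.png")
c(t,170,230,210,100,3.8,"pics/tC.png")
c(s,140,130,220,150,3.6,"pics/sA.png"); c(s,190,210,190,180,3.3,"pics/sB.png")
```

```text
(no output)
```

View pics/tA.png

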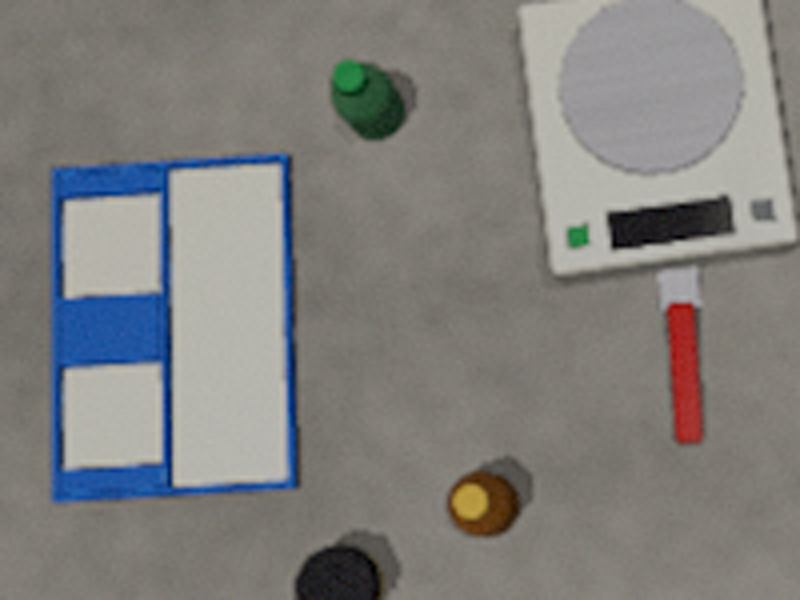

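View pics/tB.png

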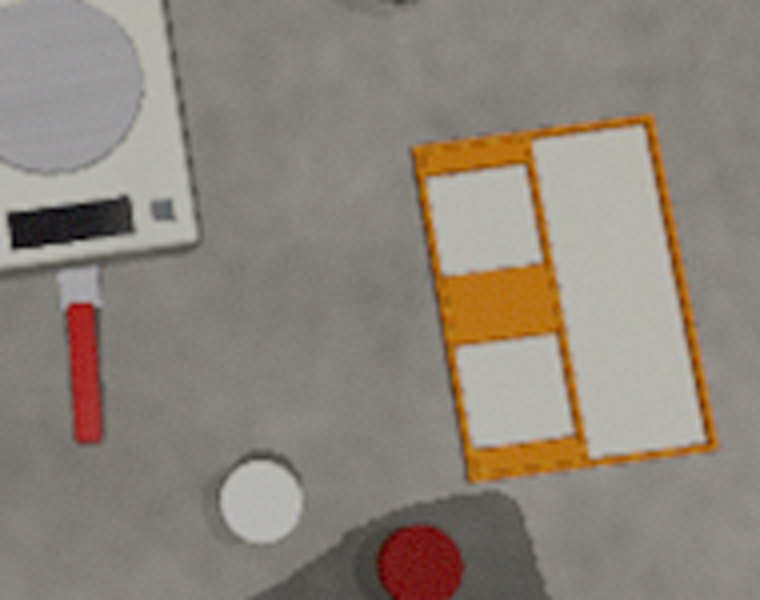

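View pics/sA.png

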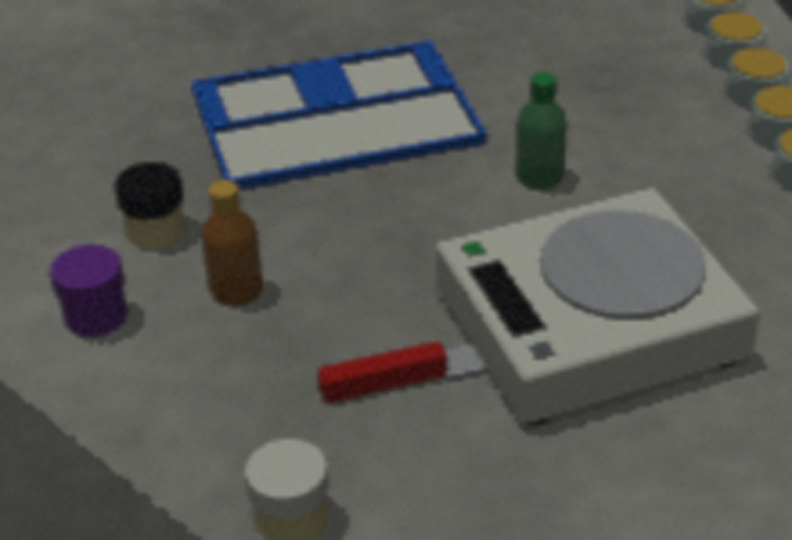

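View pics/sB.png

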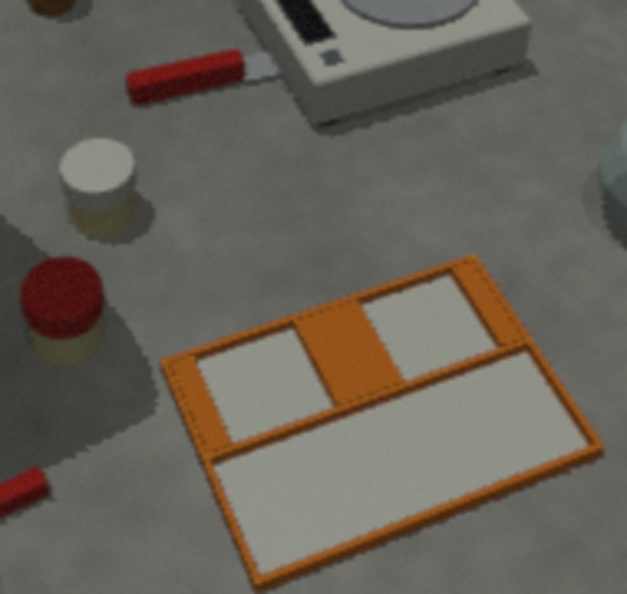

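```bash
cat > h.py <<'E'
import numpy as np, json, os, cv2
from workcell import viewer, status
def cam(n):
    m=viewer.camera_model(n); return m
def ray(m,u,v,h=420,fish=False):
    f=h/2/np.tan(np.radians(m["vfov"])/2)
    x=(u-m["cx"]); y=(v-m["cy"])
    if fish:
        r=np.hypot(x,y); th=r/f
        d=np.array([np.sin(th)*x/max(r,1e-9),np.sin(th)*y/max(r,1e-9),np.cos(th)])
    else: d=np.array([x/f,y/f,1.]); d/=np.linalg.norm(d)
    T=np.array(m["T"]); return T[:3,3],T[:3,:3]@d
def onz(m,u,v,z,fish=False):
    o,d=ray(m,u,v,fish=fish); return o+d*(z-o[2])/d[2]
def tri(r1,r2):
    A=np.zeros((3,3));b=np.zeros(3)
    for o,d in (r1,r2):
        P=np.eye(3)-np.outer(d,d);A+=P;b+=P@o
    p=np.linalg.solve(A,b)
    g=[np.linalg.norm((np.eye(3)-np.outer(d,d))@(p-o)) for o,d in (r1,r2)]
    return p,sum(g)
def proj(m,p,fish=False,h=420):
    T=np.array(m["T"]); c=T[:3,:3].T@(np.array(p)-T[:3,3]); f=h/2/np.tan(np.radians(m["vfov"])/2)
    if fish:
        r=np.hypot(c[0],c[1]); th=np.arctan2(r,c[2]); return m["cx"]+f*th*c[0]/r, m["cy"]+f*th*c[1]/r
    return m["cx"]+f*c[0]/c[2], m["cy"]+f*c[1]/c[2]
E
python3 - <<'E'
from h import *
mt,ms=cam("top"),cam("side")
O=dict(tA=(110,140,4),tB=(260,140,4),sA=(140,130,3.6),sB=(190,210,3.3),tC=(170,230,3.8))
def px(n,x,y): a,b,k=O[n]; return a+(x+.5)/k-.5,b+(y+.5)/k-.5
def go(name,t,s):
    p,g=tri(ray(mt,*px(*t)),ray(ms,*px(*s))); print(name,np.round(p*1000,1),"gap mm",round(g*1000,1)); return p
B=[go("b"+n,("tA",*a),("sA",*b)) for n,a,b in [("+-+",(52,168),(432,42)),("+-",(290,155),(485,135)),("--",(298,487),(235,183)),("-+",(55,501),(192,82))]]
R=[go("o"+n,("tB",*a),("sB",*b)) for n,a,b in [("++",(415,148),(472,257)),("+-",(652,115),(600,445)),("--",(717,445),(258,580)),("-+",(470,480),(165,362))]]
for q in (B,R):
    c=np.mean(q,0); ex=(q[0]+q[1]-q[2]-q[3])/2; ey=(q[0]+q[3]-q[1]-q[2])/2
    print("tray c",c*1000,"len",np.linalg.norm(ex),np.linalg.norm(ey),"yaw",np.arctan2(ex[1],ex[0]),np.arctan2(-ey[0],ey[1]))
go("amber cap",("tA",470,502),("sA",224,186))
go("green cap",("tA",350,76),("sA",543,79))
go("white lid",("tB",261,501),("sA",287,467))
go("black lid",("tA",339,586),("sA",150,187))
go("red lid",("tB",421,565),("sB",62,285))
go("handle rear",("tB",89,442),("sA",322,378))
go("handle front",("tB",81,303),("sA",443,353))
for n,x,y in [("hrL",76,442),("hrR",102,442),("hfL",67,305),("hfR",95,305)]: print(n,np.round(onz(mt,*px("tB",x,y),.02)*1000,1))
print("balance corners z~.045")
for n,c,x,y in [("-+","tA",555,275),("--","tB",200,240),("++","tA",519,5)]: print(n,np.round(onz(mt,*px(c,x,y),.045)*1000,1))
E
```

```text
b+-+ [644.4 360.9   9.9] gap mm 0.2
b+- [647.7 219.   12.2] gap mm 0.6
b-- [457.3 211.1  11. ] gap mm 5.6
b-+ [449.4 350.5  11.8] gap mm 0.4
o++ [ 641.3 -204.2   10.1] gap mm 0.6
o+- [ 656.6 -340.6   12.9] gap mm 0.9
o-- [ 466.3 -362.    13.1] gap mm 0.6
o-+ [ 450.7 -225.1    8.4] gap mm 1.4
tray c [549.68979207 285.36712269  11.21404059] len 0.19288664920896145 0.14076818946490133 yaw 0.04726869956427764 0.0395944690025077
tray c [ 553.7314156  -282.98400844   11.12173514] len 0.19160511322341592 0.13761110746072872 yaw 0.11064634139403128 0.11202231830574054
amber cap [442.5 102.5  88.1] gap mm 1.2
green cap [673.3 168.2  86.9] gap mm 0.2
white lid [ 439.9 -104.1   45.8] gap mm 0.6
black lid [399.9 180.8  40.7] gap mm 1.2
red lid [ 404.3 -188.1   46.7] gap mm 0.5
handle rear [476.  -11.6  18.6] gap mm 2.1
handle front [553.9  -8.6  17.3] gap mm 0.7
hrL [475.1  -4.2  20. ]
hrR [474.8 -18.8  20. ]
hfL [552.9  -0.7  20. ]
hfR [552.5 -16.6  20. ]
balance corners z~.045
-+ [567.6  60.9  45. ]
-- [584.1 -75.9  45. ]
++ [724.8  80.1  45. ]
```

Amber, white, black, green and red stand where expected (lid and cap heights 41–47 and 87–88 mm, trays 193×141 and 192×138 mm), all consistent with the given sizes. The look-alikes next: I check the spatulas' sizes and the black and purple jars.

```bash
cat >> h.py <<'E'
from scipy.spatial.transform import Rotation as Ro
def go(x,y,z,jaw=-90.,verbose=True):
    """shift in tool axes to world target (mm), jaw angle in deg (tool x dir in world)"""
    s=status.get_state(); q=s["orientation"]; R=Ro.from_quat([q[1],q[2],q[3],q[0]])
    d=R.inv().apply(np.array([x,y,z])/1000-s["tcp_pos"])
    j=np.radians(jaw); X=np.array([np.cos(j),np.sin(j),0]);Z=np.array([0,0,-1.]);Y=np.cross(Z,X)
    Rt=Ro.from_matrix(np.array([X,Y,Z]).T); rv=(R.inv()*Rt).as_rotvec()
    print("tgt",(x,y,z),"shift",np.round(d,4),"turn",np.round(rv,3),"dist",round(np.linalg.norm(d),3))
E
python3 - <<'E'
from h import *
mt=cam("top"); t=cv2.imread("pics/top0.png")
hsv=cv2.cvtColor(t,cv2.COLOR_BGR2HSV)
m=((hsv[...,1]>150)&((hsv[...,0]<8)|(hsv[...,0]>172))&(hsv[...,2]>90)).astype(np.uint8)
n,l,st,c=cv2.connectedComponentsWithStats(m)
for i in range(1,n):
    if st[i,4]>40:
        r=cv2.minAreaRect(np.argwhere(l==i)[:,::-1].astype(np.float32)); b=cv2.boxPoints(r)
        P=[onz(mt,*q,.02)[:2]*1000 for q in b]; print(np.round(c[i]),np.round([np.linalg.norm(P[0]-P[1]),np.linalg.norm(P[1]-P[2])],0),np.round(np.mean(P,0)))
print("purple",onz(mt,231,308,.044), "flask stopper",onz(mt,367,107,.123))
a=cv2.resize(t[240:330,170:260],(399,399),interpolation=cv2.INTER_CUBIC);b=cv2.resize(t[180:260,240:320],(399,399),interpolation=cv2.INTER_CUBIC)
cv2.imwrite("pics/id.png",np.hstack([a,b]))
go(441,102.5,200)
E
```

```text
[298.  97.] [11. 56.] [838. -59.]
[367. 105.] [24. 22.] [ 811. -220.]
[281. 232.] [15. 77.] [514. -10.]
[365. 281.] [43. 42.] [ 403. -193.]
[408. 305.] [11. 56.] [ 349. -283.]
purple [0.35175377 0.10034141 0.044     ] flask stopper [ 0.76525341 -0.19814868  0.123     ]
tgt (441, 102.5, 200) shift [-0.5063 -0.4475  0.0314] turn [0.    0.001 0.38 ] dist 0.676
```

View pics/id.png

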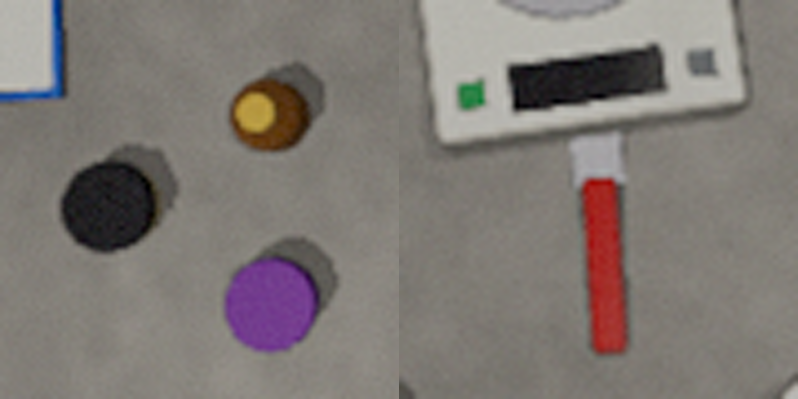

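Spatulas: (281,232) has a handle of 77 mm; those at (298,97) and (408,305) have 56 mm, so the largest is the one under the balance. Jars: (194,286) is black in the crop, while (231,308) is purple and is not meant.

Now above the amber bottle.

Call:
carry_out(
  plan=[
    {"x": -0.03, "y": -0.025, "z": 0.0, "az": 0.1, "hand": 0.8},
    {"x": -0.06, "y": -0.053, "z": 0.005, "az": 0.2, "hand": 0.8},
    {"x": -0.09, "y": -0.08, "z": 0.01, "az": 0.3, "hand": 0.8},
    {"x": -0.506, "y": -0.447, "z": 0.03, "az": 0.38, "hand": 0.8},
    {"x": -0.506, "y": -0.447, "z": 0.03, "az": 0.38, "hand": 0.8},
    {"x": -0.506, "y": -0.447, "z": 0.03, "az": 0.38, "hand": 0.8},
    {"x": -0.506, "y": -0.447, "z": 0.03, "az": 0.38, "hand": 0.8},
    {"x": -0.506, "y": -0.447, "z": 0.03, "az": 0.38, "hand": 0.8},
    {"x": -0.506, "y": -0.447, "z": 0.03, "az": 0.38, "hand": 0.8},
    {"x": -0.506, "y": -0.447, "z": 0.03, "az": 0.38, "hand": 0.8},
    {"x": -0.506, "y": -0.447, "z": 0.03, "az": 0.38, "hand": 0.8},
    {"x": -0.506, "y": -0.447, "z": 0.03, "az": 0.38, "hand": 0.8},
  ],
  squeeze=40,
)

```text
schema error: expected keys x, y, z, ax, ay, az, hand
```

Run:
```python
from h import *
go(441,102.5,150)
```

```text
tgt (441, 102.5, 150) shift [-0.5062 -0.4475  0.0814] turn [0.    0.001 0.38 ] dist 0.681
```

All keys are required; again.

Call:
carry_out(
  plan=[
    {"x": -0.03, "y": -0.025, "z": 0.0, "ax": 0, "ay": 0, "az": 0.1, "hand": 0.8},
    {"x": -0.06, "y": -0.053, "z": 0.005, "ax": 0, "ay": 0, "az": 0.2, "hand": 0.8},
    {"x": -0.09, "y": -0.08, "z": 0.01, "ax": 0, "ay": 0, "az": 0.3, "hand": 0.8},
    {"x": -0.506, "y": -0.447, "z": 0.03, "ax": 0, "ay": 0, "az": 0.38, "hand": 0.8},
    {"x": -0.506, "y": -0.447, "z": 0.03, "ax": 0, "ay": 0, "az": 0.38, "hand": 0.8},
    {"x": -0.506, "y": -0.447, "z": 0.03, "ax": 0, "ay": 0, "az": 0.38, "hand": 0.8},
    {"x": -0.506, "y": -0.447, "z": 0.03, "ax": 0, "ay": 0, "az": 0.38, "hand": 0.8},
    {"x": -0.506, "y": -0.447, "z": 0.03, "ax": 0, "ay": 0, "az": 0.38, "hand": 0.8},
    {"x": -0.506, "y": -0.447, "z": 0.03, "ax": 0, "ay": 0, "az": 0.38, "hand": 0.8},
    {"x": -0.506, "y": -0.447, "z": 0.03, "ax": 0, "ay": 0, "az": 0.38, "hand": 0.8},
    {"x": -0.506, "y": -0.447, "z": 0.03, "ax": 0, "ay": 0, "az": 0.38, "hand": 0.8},
    {"x": -0.506, "y": -0.447, "z": 0.03, "ax": 0, "ay": 0, "az": 0.38, "hand": 0.8},
  ],
  squeeze=40,
)

```text
clock: 1.15
tcp_pos: [0.3801, -0.0655, 0.2077]
orientation: [0.0, -0.707, 0.707, 0.0]
wrist_force: [1.1, -0.2, 0.2]
finger_gap: 0.0685
```

Run:
```python
from h import *
go(441,102.5,150)
```

```text
tgt (441, 102.5, 150) shift [-0.1679 -0.0608  0.0579] turn [-0.     0.001 -0.001] dist 0.188
```

Call:
carry_out(
  plan=[
    {"x": -0.04, "y": -0.015, "z": 0.014, "ax": 0, "ay": 0, "az": 0, "hand": 0.8},
    {"x": -0.08, "y": -0.03, "z": 0.028, "ax": 0, "ay": 0, "az": 0, "hand": 0.8},
    {"x": -0.12, "y": -0.045, "z": 0.042, "ax": 0, "ay": 0, "az": 0, "hand": 0.8},
    {"x": -0.15, "y": -0.055, "z": 0.055, "ax": 0, "ay": 0, "az": 0, "hand": 0.8},
    {"x": -0.168, "y": -0.061, "z": 0.058, "ax": 0, "ay": 0, "az": 0, "hand": 0.8},
    {"x": -0.168, "y": -0.061, "z": 0.058, "ax": 0, "ay": 0, "az": 0, "hand": 0.8},
    {"x": -0.168, "y": -0.061, "z": 0.058, "ax": 0, "ay": 0, "az": 0, "hand": 0.8},
    {"x": -0.168, "y": -0.061, "z": 0.058, "ax": 0, "ay": 0, "az": 0, "hand": 0.8},
  ],
)

```text
clock: 1.82
tcp_pos: [0.4411, 0.0888, 0.1502]
orientation: [-0.004, 0.712, -0.702, -0.004]
wrist_force: [-0.0, -0.4, -0.4]
finger_gap: 0.0682
```

Run:
```python
from h import *
go(441,102.5,17)
m=cam("wrist"); im=viewer.read_camera("wrist")[:,:,::-1].copy()
for p,c in [((.4415,.1025,.085),(0,0,255)),((.4415,.1025,0),(255,0,255))]:
    u,v=proj(m,p,True); print(u,v); cv2.drawMarker(im,(int(u),int(v)),c,0,14,1)
cv2.imwrite("pics/w1.png",im)
```

```text
tgt (441, 102.5, 17) shift [-1.230e-02 -1.000e-04  1.334e-01] turn [0.    0.011 0.013] dist 0.134
262.78575297850045 224.91177204153044
268.8893422118824 192.296155106474
```

View pics/w1.png

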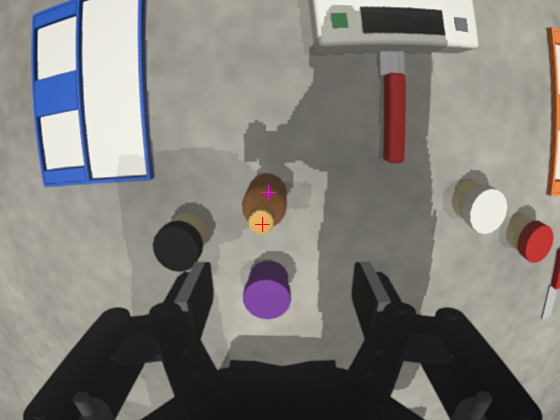

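The wrist view shows the cap at (261,221), where I predicted (263,225), so it agrees to about 2 mm. The black jar's top is at (178,245) and the purple one at (267,297); both stay clear of the fingers. Going down.

Call:
carry_out(
  plan=[
    {"x": -0.006, "y": -0.001, "z": 0.01, "ax": 0, "ay": 0.01, "az": 0.013, "hand": 0.8},
    {"x": -0.0125, "y": -0.001, "z": 0.03, "ax": 0, "ay": 0.01, "az": 0.013, "hand": 0.8},
    {"x": -0.0125, "y": -0.001, "z": 0.055, "ax": 0, "ay": 0.01, "az": 0.013, "hand": 0.8},
    {"x": -0.0125, "y": -0.001, "z": 0.08, "ax": 0, "ay": 0.01, "az": 0.013, "hand": 0.8},
    {"x": -0.0125, "y": -0.001, "z": 0.105, "ax": 0, "ay": 0.01, "az": 0.013, "hand": 0.8},
    {"x": -0.0125, "y": -0.001, "z": 0.125, "ax": 0, "ay": 0.01, "az": 0.013, "hand": 0.8},
    {"x": -0.0125, "y": -0.001, "z": 0.133, "ax": 0, "ay": 0.01, "az": 0.013, "hand": 0.8},
    {"x": -0.0125, "y": -0.001, "z": 0.133, "ax": 0, "ay": 0.01, "az": 0.013, "hand": 0.8},
    {"x": -0.0125, "y": -0.001, "z": 0.133, "ax": 0, "ay": 0.01, "az": 0.013, "hand": 0.6},
    {"x": -0.0125, "y": -0.001, "z": 0.133, "ax": 0, "ay": 0.01, "az": 0.013, "hand": 0.3},
    {"x": -0.0125, "y": -0.001, "z": 0.133, "ax": 0, "ay": 0.01, "az": 0.013, "hand": 0.3},
    {"x": -0.0125, "y": -0.001, "z": 0.133, "ax": 0, "ay": 0.01, "az": 0.013, "hand": 0.3},
  ],
  squeeze=40,
)

```text
clock: 2.87
tcp_pos: [0.4438, 0.0895, 0.0191]
orientation: [-0.005, 0.713, -0.702, -0.003]
wrist_force: [-0.3, -0.7, 5.7]
finger_gap: 0.0345
```

Run:
```python
from h import *
go(442,103,150)
im=viewer.read_camera("side"); cv2.imwrite("pics/s1.png",cv2.resize(im[100:290,120:340,::-1],None,fx=3,fy=3))
```

```text
tgt (442, 103, 150) shift [-0.0149  0.0011 -0.1307] turn [-0.003  0.01   0.015] dist 0.132
```

View pics/s1.png

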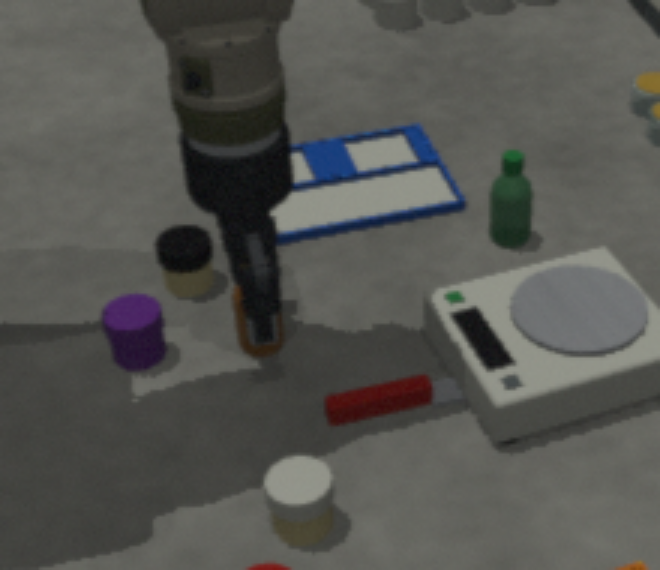

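Run:
```python
from h import *
s=status.get_state(); print({k:np.round(v,4) for k,v in s.items()})
im=viewer.read_camera("wrist"); cv2.imwrite("pics/w2.png",im[:,:,::-1])
im=viewer.read_camera("top"); cv2.imwrite("pics/t2.png",cv2.resize(im[190:330,100:300,::-1],None,fx=4,fy=4))
```

```text
{'clock': np.float64(2.9167), 'joint_pos': array([ 0.0145,  0.2621, -0.5983,  0.7069,  0.0103,  3.1406]), 'qvel': array([ 0.001 ,  0.0004, -0.0013,  0.0005, -0.0023,  0.0002]), 'tau': array([ 9.53000e-02, -3.50088e+01,  2.10570e+01, -3.72800e-01,
        2.40100e-01, -5.30000e-03]), 'tcp_pos': array([0.4438, 0.0895, 0.0191]), 'orientation': array([-0.0048,  0.7126, -0.7016, -0.0024]), 'wrist_force': array([-0.5137, -1.1364,  7.5001]), 'ft_torque': array([-0.1761,  0.205 ,  0.0104]), 'finger_gap': np.float64(0.0347)}
```

View pics/w2.png

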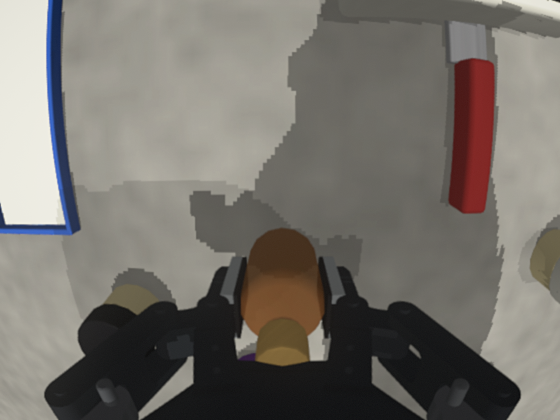

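View pics/t2.png

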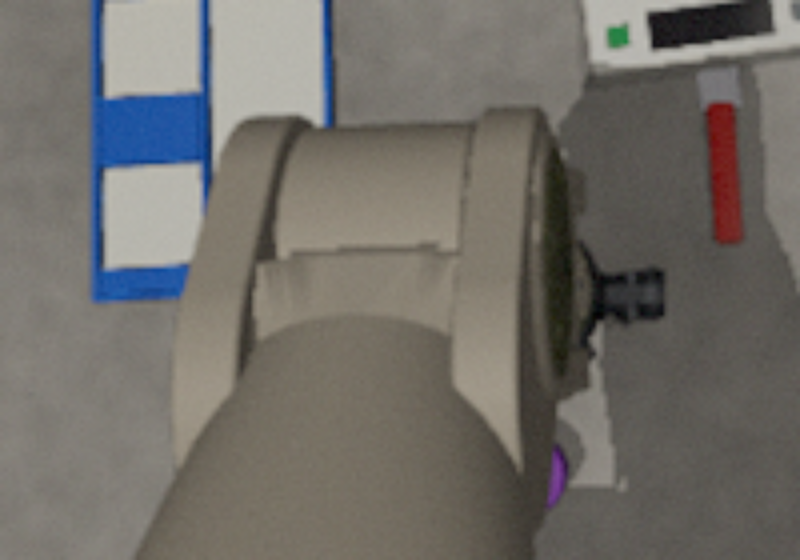

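The last joint hit its limit (q6 = 3.14): a jaw direction of -90° is out of range at y > 0. That kept the tool 13 mm short in y, and the fingers drew the bottle over as they closed. It is upright and well gripped. I'll lift it, then turn the wrist back by half a turn.

Call:
carry_out(
  plan=[
    {"x": 0, "y": 0, "z": -0.01, "ax": 0, "ay": 0, "az": 0, "hand": 0.3},
    {"x": 0, "y": 0, "z": -0.03, "ax": 0, "ay": 0, "az": -0.05, "hand": 0.3},
    {"x": 0, "y": 0, "z": -0.055, "ax": 0, "ay": 0, "az": -0.15, "hand": 0.3},
    {"x": 0, "y": 0, "z": -0.08, "ax": 0, "ay": 0, "az": -0.26, "hand": 0.3},
    {"x": 0, "y": 0, "z": -0.105, "ax": 0, "ay": 0, "az": -0.37, "hand": 0.3},
    {"x": 0, "y": 0, "z": -0.12, "ax": 0, "ay": 0, "az": -0.49, "hand": 0.3},
    {"x": 0, "y": 0, "z": -0.13, "ax": 0, "ay": 0, "az": -0.61, "hand": 0.3},
    {"x": 0, "y": 0, "z": -0.13, "ax": 0, "ay": 0, "az": -0.73, "hand": 0.3},
    {"x": 0, "y": 0, "z": -0.13, "ax": 0, "ay": 0, "az": -0.85, "hand": 0.3},
    {"x": 0, "y": 0, "z": -0.13, "ax": 0, "ay": 0, "az": -0.97, "hand": 0.3},
    {"x": 0, "y": 0, "z": -0.13, "ax": 0, "ay": 0, "az": -1.09, "hand": 0.3},
    {"x": 0, "y": 0, "z": -0.13, "ax": 0, "ay": 0, "az": -1.21, "hand": 0.3},
  ],
  squeeze=40,
)

```text
clock: 4.02
tcp_pos: [0.4434, 0.0882, 0.1496]
orientation: [-0.005, 0.986, -0.169, 0.001]
wrist_force: [0.2, 0.6, -1.3]
finger_gap: 0.0349
```

Run:
```python
from h import *
go(598.4,323.1,150,jaw=90); print(status.get_state()["joint_pos"])
```

```text
tgt (598.4, 323.1, 150) shift [ 0.0681 -0.2731  0.0025] turn [-0.007 -0.011 -1.91 ] dist 0.281
[ 0.011783    0.11715806 -0.40979019  1.03967104  0.0098925   1.92170087]
```

Call:
carry_out(
  plan=[
    {"x": 0.004, "y": -0.016, "z": 0, "ax": 0, "ay": 0, "az": -0.12, "hand": 0.3},
    {"x": 0.01, "y": -0.04, "z": 0, "ax": 0, "ay": 0, "az": -0.24, "hand": 0.3},
    {"x": 0.017, "y": -0.068, "z": 0, "ax": 0, "ay": 0, "az": -0.36, "hand": 0.3},
    {"x": 0.024, "y": -0.096, "z": 0, "ax": 0, "ay": -0.004, "az": -0.48, "hand": 0.3},
    {"x": 0.031, "y": -0.124, "z": 0, "ax": 0, "ay": -0.004, "az": -0.6, "hand": 0.3},
    {"x": 0.038, "y": -0.152, "z": 0, "ax": 0, "ay": -0.006, "az": -0.72, "hand": 0.3},
    {"x": 0.045, "y": -0.18, "z": 0, "ax": 0, "ay": -0.008, "az": -0.84, "hand": 0.3},
    {"x": 0.052, "y": -0.208, "z": 0, "ax": 0, "ay": -0.01, "az": -0.96, "hand": 0.3},
    {"x": 0.059, "y": -0.236, "z": 0, "ax": 0, "ay": -0.01, "az": -1.08, "hand": 0.3},
    {"x": 0.064, "y": -0.258, "z": 0, "ax": 0, "ay": -0.01, "az": -1.2, "hand": 0.3},
    {"x": 0.068, "y": -0.273, "z": 0, "ax": -0.005, "ay": -0.01, "az": -1.32, "hand": 0.3},
    {"x": 0.068, "y": -0.273, "z": 0, "ax": -0.007, "ay": -0.01, "az": -1.44, "hand": 0.3},
  ],
)

```text
clock: 5.02
tcp_pos: [0.5997, 0.3258, 0.1522]
orientation: [-0.001, 0.85, 0.527, 0.0]
wrist_force: [0.1, -0.5, -0.8]
finger_gap: 0.0344
```

Run:
```python
from h import *
go(598.4,323.1,22.5,jaw=90); print(status.get_state()["joint_pos"])
m=cam("wrist"); im=viewer.read_camera("wrist")[:,:,::-1].copy()
def mk(c,yaw,w,col):
    u=[c[0]+w[0]*np.cos(yaw)-w[1]*np.sin(yaw), c[1]+w[0]*np.sin(yaw)+w[1]*np.cos(yaw),.003]
    a,b=proj(m,u,True); cv2.drawMarker(im,(int(a),int(b)),col,0,10,1); return a,b
for w in [(.05,.036),(-.05,.036),(.02,.066),(.08,.066),(.02,.006),(-.02,.066),(-.08,.066),(-.02,.006),(-.08,.006)]: print(np.round(mk((.55,.285),.043,w,(0,0,255))))
cv2.imwrite("pics/w3.png",im)
```

```text
tgt (598.4, 323.1, 22.5) shift [-0.0031  0.0002  0.1297] turn [-0.001 -0.001 -0.462] dist 0.13
[0.37955151 0.55352266 0.22034251 1.23760682 0.0014419  0.84114907]
[279. 192.]
[224.  98.]
[292. 149.]
[322. 205.]
[235. 180.]
[270. 110.]
[237.  53.]
[213. 143.]
[181.  88.]
```

View pics/w3.png

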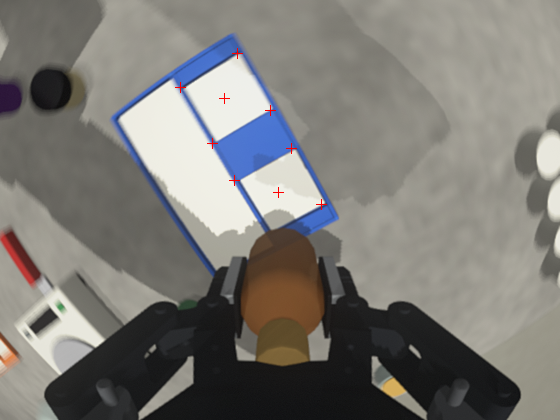

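The tray model's marks (wells at (279,192) and (224,98)) fall on the well corners. Lowering the bottle into the +x well.

Call:
carry_out(
  plan=[
    {"x": -0.003, "y": 0, "z": 0.01, "ax": 0, "ay": 0, "az": -0.12, "hand": 0.3},
    {"x": -0.003, "y": 0, "z": 0.03, "ax": 0, "ay": 0, "az": -0.24, "hand": 0.3},
    {"x": -0.003, "y": 0, "z": 0.05, "ax": 0, "ay": 0, "az": -0.36, "hand": 0.3},
    {"x": -0.003, "y": 0, "z": 0.07, "ax": 0, "ay": 0, "az": -0.46, "hand": 0.3},
    {"x": -0.003, "y": 0, "z": 0.09, "ax": 0, "ay": 0, "az": -0.46, "hand": 0.3},
    {"x": -0.003, "y": 0, "z": 0.105, "ax": 0, "ay": 0, "az": -0.46, "hand": 0.3},
    {"x": -0.003, "y": 0, "z": 0.115, "ax": 0, "ay": 0, "az": -0.46, "hand": 0.3},
    {"x": -0.003, "y": 0, "z": 0.122, "ax": 0, "ay": 0, "az": -0.46, "hand": 0.3},
    {"x": -0.003, "y": 0, "z": 0.126, "ax": 0, "ay": 0, "az": -0.46, "hand": 0.3},
    {"x": -0.003, "y": 0, "z": 0.128, "ax": 0, "ay": 0, "az": -0.46, "hand": 0.3},
    {"x": -0.003, "y": 0, "z": 0.129, "ax": 0, "ay": 0, "az": -0.46, "hand": 0.3},
    {"x": -0.003, "y": 0, "z": 0.129, "ax": 0, "ay": 0, "az": -0.46, "hand": 0.3},
  ],
)

```text
clock: 6.07
tcp_pos: [0.5978, 0.3222, 0.0239]
orientation: [-0.0, 0.706, 0.708, 0.0]
wrist_force: [0.8, 0.2, -0.7]
finger_gap: 0.0347
```

Run:
```python
from h import *
s=status.get_state(); print(s["tcp_pos"],s["wrist_force"])
im=viewer.read_camera("side"); cv2.imwrite("pics/s3.png",cv2.resize(im[90:250,150:350,::-1],None,fx=3.5,fy=3.5))
im=viewer.read_camera("wrist"); cv2.imwrite("pics/w4.png",im[:,:,::-1])
```

```text
[0.59777343 0.32221067 0.02394669] [ 0.84483804  0.21263188 -0.74652083]
```

View pics/s3.png

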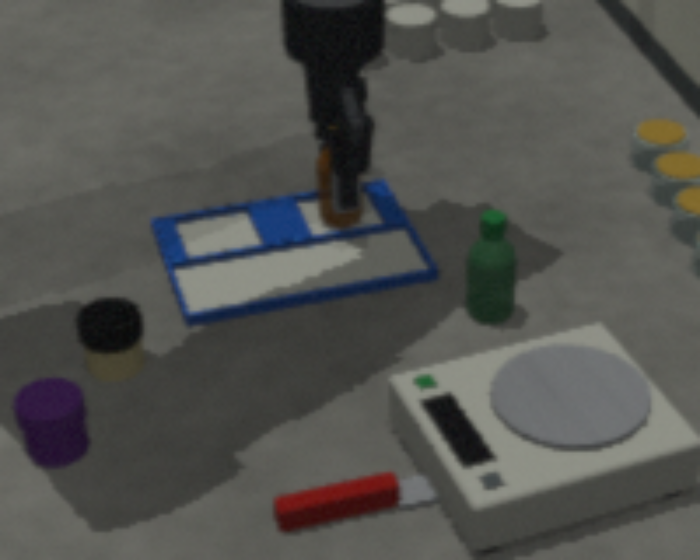

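View pics/w4.png

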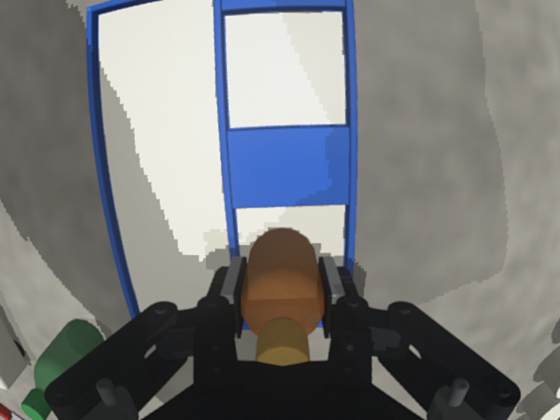

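The bottle stands within the well in both views. Down to contact, then release.

Call:
carry_out(
  plan=[
    {"x": 0.001, "y": 0, "z": 0.001, "ax": 0, "ay": 0, "az": 0, "hand": 0.3},
    {"x": 0.001, "y": 0, "z": 0.0018, "ax": 0, "ay": 0, "az": 0, "hand": 0.3},
    {"x": 0.001, "y": 0, "z": 0.002, "ax": 0, "ay": 0, "az": 0, "hand": 0.3},
    {"x": 0.001, "y": 0, "z": 0.002, "ax": 0, "ay": 0, "az": 0, "hand": 0.3},
    {"x": 0.001, "y": 0, "z": 0.002, "ax": 0, "ay": 0, "az": 0, "hand": 0.3},
  ],
)

```text
clock: 6.58
tcp_pos: [0.5979, 0.3233, 0.0222]
orientation: [-0.0, 0.706, 0.708, 0.0]
wrist_force: [-0.1, -0.3, -0.5]
finger_gap: 0.0349
```

Call:
carry_out(
  plan=[
    {"x": 0, "y": 0, "z": 0.0006, "ax": 0, "ay": 0, "az": 0, "hand": 0.3},
    {"x": 0, "y": 0, "z": 0.0012, "ax": 0, "ay": 0, "az": 0, "hand": 0.3},
    {"x": 0, "y": 0, "z": 0.0012, "ax": 0, "ay": 0, "az": 0, "hand": 0.3},
  ],
)

```text
clock: 6.83
tcp_pos: [0.598, 0.3234, 0.0221]
orientation: [-0.0, 0.706, 0.708, 0.001]
wrist_force: [-3.2, -1.4, 5.8]
finger_gap: 0.0347
```

Contact (5.8 N at z = 22.1 mm, as expected for a 3 mm floor). Release and rise.

Call:
carry_out(
  plan=[
    {"x": 0, "y": 0, "z": 0, "ax": 0, "ay": 0, "az": 0, "hand": 0.4},
    {"x": 0, "y": 0, "z": 0, "ax": 0, "ay": 0, "az": 0, "hand": 0.5},
    {"x": 0, "y": 0, "z": 0, "ax": 0, "ay": 0, "az": 0, "hand": 0.6},
    {"x": 0, "y": 0, "z": 0, "ax": 0, "ay": 0, "az": 0, "hand": 0.65},
    {"x": 0, "y": 0, "z": -0.02, "ax": 0, "ay": 0, "az": 0, "hand": 0.65},
    {"x": 0, "y": 0, "z": -0.045, "ax": 0, "ay": 0, "az": 0, "hand": 0.65},
    {"x": 0, "y": 0, "z": -0.075, "ax": 0, "ay": 0, "az": 0, "hand": 0.65},
    {"x": 0, "y": 0, "z": -0.11, "ax": 0, "ay": 0, "az": 0, "hand": 0.65},
    {"x": 0, "y": 0, "z": -0.145, "ax": 0, "ay": 0, "az": 0, "hand": 0.65},
    {"x": 0, "y": 0, "z": -0.15, "ax": 0, "ay": 0, "az": 0, "hand": 0.65},
  ],
)

```text
clock: 7.67
tcp_pos: [0.6008, 0.3244, 0.1796]
orientation: [0.002, 0.706, 0.708, 0.005]
wrist_force: [0.7, 0.3, 1.2]
finger_gap: 0.0556
```

Run:
```python
from h import *
go(440,-104,150,jaw=90); go(440,-104,16,jaw=90); print(status.get_state()["joint_pos"])
im=viewer.read_camera("side"); cv2.imwrite("pics/s4.png",cv2.resize(im[90:250,150:350,::-1],None,fx=3.5,fy=3.5))
```

```text
tgt (440, -104, 150) shift [-0.428  -0.1625  0.0258] turn [ 0.01  -0.005  0.003] dist 0.459
tgt (440, -104, 16) shift [-0.4287 -0.1639  0.1598] turn [ 0.01  -0.005  0.003] dist 0.486
[3.77221969e-01 5.34210387e-01 2.55633691e-01 1.28068799e+00
 8.42919644e-04 3.74006894e-01]
```

View pics/s4.png

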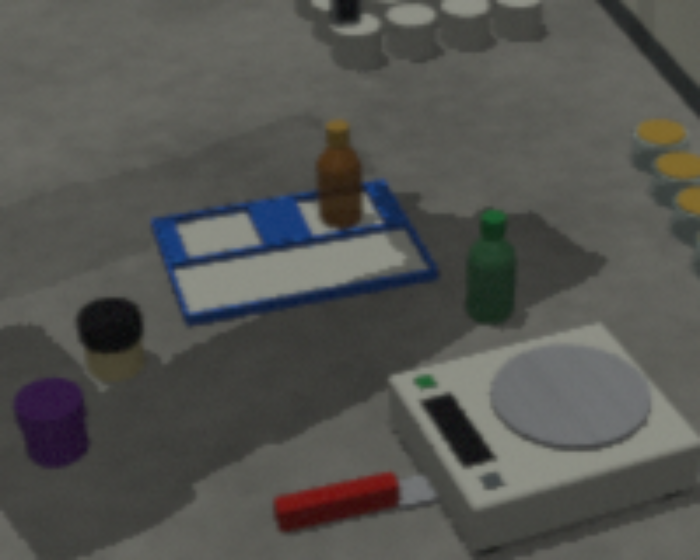

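The amber bottle stands in the +x well (side crop (340,180)). On to the white jar, which lies at (325,265) in the top view.

Call:
carry_out(
  plan=[
    {"x": -0.02, "y": -0.007, "z": 0, "ax": 0.005, "ay": -0.003, "az": 0, "hand": 0.8},
    {"x": -0.055, "y": -0.021, "z": 0, "ax": 0.01, "ay": -0.005, "az": 0, "hand": 0.8},
    {"x": -0.095, "y": -0.036, "z": 0, "ax": 0.01, "ay": -0.005, "az": 0, "hand": 0.8},
    {"x": -0.135, "y": -0.051, "z": 0, "ax": 0.01, "ay": -0.005, "az": 0, "hand": 0.8},
    {"x": -0.175, "y": -0.066, "z": 0, "ax": 0.01, "ay": -0.005, "az": 0, "hand": 0.8},
    {"x": -0.215, "y": -0.082, "z": 0, "ax": 0.01, "ay": -0.005, "az": 0, "hand": 0.8},
    {"x": -0.255, "y": -0.097, "z": 0.005, "ax": 0.01, "ay": -0.005, "az": 0, "hand": 0.8},
    {"x": -0.295, "y": -0.112, "z": 0.01, "ax": 0.01, "ay": -0.005, "az": 0, "hand": 0.8},
    {"x": -0.335, "y": -0.127, "z": 0.015, "ax": 0.01, "ay": -0.005, "az": 0, "hand": 0.8},
    {"x": -0.375, "y": -0.142, "z": 0.02, "ax": 0.01, "ay": -0.005, "az": 0, "hand": 0.8},
    {"x": -0.41, "y": -0.156, "z": 0.026, "ax": 0.01, "ay": -0.005, "az": 0, "hand": 0.8},
    {"x": -0.428, "y": -0.163, "z": 0.026, "ax": 0.01, "ay": -0.005, "az": 0, "hand": 0.8},
  ],
)

```text
clock: 8.72
tcp_pos: [0.4366, -0.1062, 0.1465]
orientation: [-0.001, 0.707, 0.708, -0.001]
wrist_force: [0.7, 0.2, 0.6]
finger_gap: 0.0683
```

Run:
```python
from h import *
go(440,-104,16,jaw=90)
m=cam("wrist"); im=viewer.read_camera("wrist")[:,:,::-1].copy()
for p in [(.440,-.104,.044),(.440,-.104,0)]:
    u,v=proj(m,p,True); print(u,v); cv2.drawMarker(im,(int(u),int(v)),(0,0,255),0,14,1)
cv2.imwrite("pics/w5.png",im)
```

```text
tgt (440, -104, 16) shift [0.0023 0.0039 0.1305] turn [-0.003  0.     0.001] dist 0.131
285.2344108779147 212.20644857973542
284.8173564396292 197.21626723772607
```

View pics/w5.png

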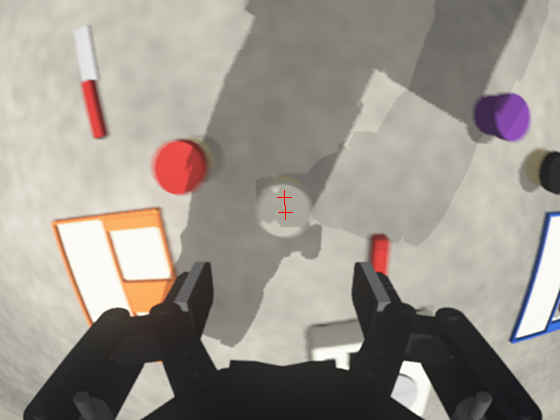

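The white lid's centre is at (285,208), predicted at (285,212), so it agrees to 3 mm. The red jar is at (180,165), clear of the fingers. Going down.

Call:
carry_out(
  plan=[
    {"x": 0.001, "y": 0.001, "z": 0.01, "ax": 0, "ay": 0, "az": 0, "hand": 0.8},
    {"x": 0.002, "y": 0.003, "z": 0.03, "ax": 0, "ay": 0, "az": 0, "hand": 0.8},
    {"x": 0.002, "y": 0.003, "z": 0.055, "ax": 0, "ay": 0, "az": 0, "hand": 0.8},
    {"x": 0.002, "y": 0.003, "z": 0.08, "ax": 0, "ay": 0, "az": 0, "hand": 0.8},
    {"x": 0.002, "y": 0.003, "z": 0.105, "ax": 0, "ay": 0, "az": 0, "hand": 0.8},
    {"x": 0.002, "y": 0.003, "z": 0.122, "ax": 0, "ay": 0, "az": 0, "hand": 0.8},
    {"x": 0.002, "y": 0.003, "z": 0.13, "ax": 0, "ay": 0, "az": 0, "hand": 0.8},
    {"x": 0.002, "y": 0.003, "z": 0.13, "ax": 0, "ay": 0, "az": 0, "hand": 0.8},
    {"x": 0.002, "y": 0.003, "z": 0.13, "ax": 0, "ay": 0, "az": 0, "hand": 0.65},
    {"x": 0.002, "y": 0.003, "z": 0.13, "ax": 0, "ay": 0, "az": 0, "hand": 0.4},
    {"x": 0.002, "y": 0.003, "z": 0.13, "ax": 0, "ay": 0, "az": 0, "hand": 0.4},
    {"x": 0.002, "y": 0.003, "z": 0.13, "ax": 0, "ay": 0, "az": 0, "hand": 0.4},
  ],
)

```text
clock: 9.77
tcp_pos: [0.4395, -0.1075, 0.0177]
orientation: [0.0, 0.708, 0.707, -0.002]
wrist_force: [0.8, 0.9, 0.8]
finger_gap: 0.0438
```

Call:
carry_out(
  plan=[
    {"x": 0, "y": 0, "z": 0, "ax": 0, "ay": 0, "az": 0, "hand": 0.4},
    {"x": 0, "y": 0, "z": -0.01, "ax": 0, "ay": 0, "az": 0, "hand": 0.4},
    {"x": 0, "y": 0, "z": -0.03, "ax": 0, "ay": 0, "az": 0, "hand": 0.4},
    {"x": 0, "y": 0, "z": -0.055, "ax": 0, "ay": 0, "az": 0, "hand": 0.4},
    {"x": 0, "y": 0, "z": -0.08, "ax": 0, "ay": 0, "az": 0, "hand": 0.4},
    {"x": 0, "y": 0, "z": -0.105, "ax": 0, "ay": 0, "az": 0, "hand": 0.4},
    {"x": 0, "y": 0, "z": -0.12, "ax": 0, "ay": 0, "az": 0, "hand": 0.4},
    {"x": 0, "y": 0, "z": -0.13, "ax": 0, "ay": 0, "az": 0, "hand": 0.4},
  ],
)

```text
clock: 10.43
tcp_pos: [0.4408, -0.1076, 0.1502]
orientation: [0.002, 0.708, 0.707, -0.001]
wrist_force: [0.7, -0.6, -0.6]
finger_gap: 0.0437
```

Run:
```python
from h import *
go(498.5,318.8,150,jaw=90)
im=viewer.read_camera("wrist"); cv2.imwrite("pics/w6.png",im[:,:,::-1])
```

```text
tgt (498.5, 318.8, 150) shift [ 0.4265  0.057  -0.0017] turn [ 0.001  0.005 -0.002] dist 0.43
```

View pics/w6.png

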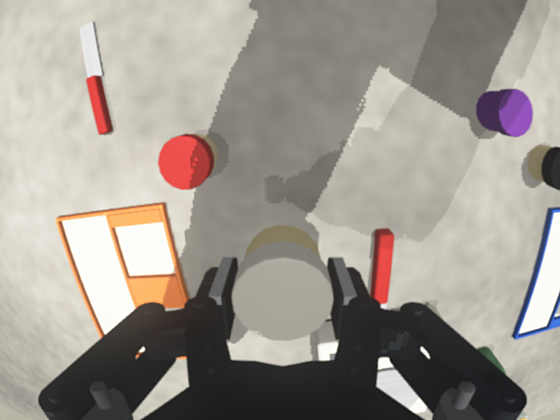

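The jar is held square between the pads. Over to the blue tray's -x well.

Call:
carry_out(
  plan=[
    {"x": 0.015, "y": 0.002, "z": 0, "ax": 0, "ay": 0, "az": 0, "hand": 0.4},
    {"x": 0.045, "y": 0.006, "z": 0, "ax": 0, "ay": 0, "az": 0, "hand": 0.4},
    {"x": 0.085, "y": 0.011, "z": 0, "ax": 0, "ay": 0, "az": 0, "hand": 0.4},
    {"x": 0.125, "y": 0.017, "z": 0, "ax": 0, "ay": 0, "az": 0, "hand": 0.4},
    {"x": 0.165, "y": 0.022, "z": 0, "ax": 0, "ay": 0, "az": 0, "hand": 0.4},
    {"x": 0.205, "y": 0.027, "z": 0, "ax": 0, "ay": 0, "az": 0, "hand": 0.4},
    {"x": 0.245, "y": 0.033, "z": 0, "ax": 0, "ay": 0, "az": 0, "hand": 0.4},
    {"x": 0.285, "y": 0.038, "z": 0, "ax": 0, "ay": 0, "az": 0, "hand": 0.4},
    {"x": 0.325, "y": 0.043, "z": 0, "ax": 0, "ay": 0, "az": 0, "hand": 0.4},
    {"x": 0.365, "y": 0.049, "z": 0, "ax": 0, "ay": 0, "az": 0, "hand": 0.4},
    {"x": 0.405, "y": 0.054, "z": 0, "ax": 0, "ay": 0, "az": 0, "hand": 0.4},
    {"x": 0.426, "y": 0.057, "z": 0, "ax": 0, "ay": 0, "az": 0, "hand": 0.4},
  ],
)

```text
clock: 11.48
tcp_pos: [0.4985, 0.3221, 0.1477]
orientation: [0.002, 0.707, 0.708, -0.001]
wrist_force: [0.6, -0.2, -1.0]
finger_gap: 0.0436
```

Run:
```python
from h import *
go(498.5,318.8,22,jaw=90)
```

```text
tgt (498.5, 318.8, 22) shift [-0.0028 -0.0003  0.1257] turn [0.002 0.004 0.001] dist 0.126
```

Call:
carry_out(
  plan=[
    {"x": -0.002, "y": 0, "z": 0.01, "ax": 0, "ay": 0, "az": 0, "hand": 0.4},
    {"x": -0.003, "y": 0, "z": 0.03, "ax": 0, "ay": 0, "az": 0, "hand": 0.4},
    {"x": -0.003, "y": 0, "z": 0.055, "ax": 0, "ay": 0, "az": 0, "hand": 0.4},
    {"x": -0.003, "y": 0, "z": 0.08, "ax": 0, "ay": 0, "az": 0, "hand": 0.4},
    {"x": -0.003, "y": 0, "z": 0.1, "ax": 0, "ay": 0, "az": 0, "hand": 0.4},
    {"x": -0.003, "y": 0, "z": 0.115, "ax": 0, "ay": 0, "az": 0, "hand": 0.4},
    {"x": -0.003, "y": 0, "z": 0.122, "ax": 0, "ay": 0, "az": 0, "hand": 0.4},
    {"x": -0.003, "y": 0, "z": 0.125, "ax": 0, "ay": 0, "az": 0, "hand": 0.4},
    {"x": -0.003, "y": 0, "z": 0.126, "ax": 0, "ay": 0, "az": 0, "hand": 0.4},
    {"x": -0.003, "y": 0, "z": 0.127, "ax": 0, "ay": 0, "az": 0, "hand": 0.4},
    {"x": -0.003, "y": 0, "z": 0.127, "ax": 0, "ay": 0, "az": 0, "hand": 0.4},
  ],
)

```text
clock: 12.4
tcp_pos: [0.4993, 0.3185, 0.021]
orientation: [0.002, 0.707, 0.708, -0.0]
wrist_force: [0.9, -0.1, -0.6]
finger_gap: 0.0437
```

Run:
```python
from h import *
go(498.5,318.8,21,jaw=90)
im=viewer.read_camera("side"); cv2.imwrite("pics/s5.png",cv2.resize(im[90:250,150:350,::-1],None,fx=3.5,fy=3.5))
```

```text
tgt (498.5, 318.8, 21) shift [ 0.0003 -0.0008  0.    ] turn [0.003 0.004 0.001] dist 0.001
```

View pics/s5.png

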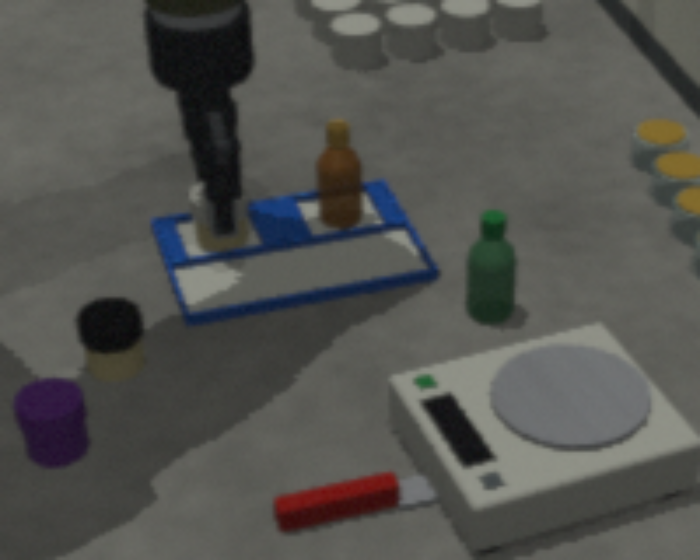

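Call:
carry_out(
  plan=[
    {"x": 0, "y": 0, "z": 0.0007, "ax": 0, "ay": 0, "az": 0, "hand": 0.4},
    {"x": 0, "y": 0, "z": 0.0012, "ax": 0, "ay": 0, "az": 0, "hand": 0.4},
    {"x": 0, "y": 0, "z": 0.0012, "ax": 0, "ay": 0, "az": 0, "hand": 0.4},
  ],
)

```text
clock: 12.7
tcp_pos: [0.5, 0.3188, 0.0207]
orientation: [0.003, 0.707, 0.708, 0.0]
wrist_force: [0.7, -1.5, 2.9]
finger_gap: 0.0435
```

Contact (2.9 N at 20.7 mm). Release and rise.

Call:
carry_out(
  plan=[
    {"x": 0, "y": 0, "z": 0, "ax": 0, "ay": 0, "az": 0, "hand": 0.5},
    {"x": 0, "y": 0, "z": 0, "ax": 0, "ay": 0, "az": 0, "hand": 0.6},
    {"x": 0, "y": 0, "z": 0, "ax": 0, "ay": 0, "az": 0, "hand": 0.7},
    {"x": 0, "y": 0, "z": 0, "ax": 0, "ay": 0, "az": 0, "hand": 0.75},
    {"x": 0, "y": 0, "z": -0.02, "ax": 0, "ay": 0, "az": 0, "hand": 0.75},
    {"x": 0, "y": 0, "z": -0.05, "ax": 0, "ay": 0, "az": 0, "hand": 0.75},
    {"x": 0, "y": 0, "z": -0.085, "ax": 0, "ay": 0, "az": 0, "hand": 0.75},
    {"x": 0, "y": 0, "z": -0.12, "ax": 0, "ay": 0, "az": 0, "hand": 0.75},
    {"x": 0, "y": 0, "z": -0.12, "ax": 0, "ay": 0, "az": 0, "hand": 0.75},
  ],
)

```text
clock: 13.45
tcp_pos: [0.5031, 0.3211, 0.1483]
orientation: [0.005, 0.707, 0.708, 0.006]
wrist_force: [0.5, 1.1, 1.3]
finger_gap: 0.0638
```

Run:
```python
from h import *
# spatula grip at x_s=-40, yaw .037
go(514,-10,120,jaw=92.1)
im=viewer.read_camera("side"); cv2.imwrite("pics/s6.png",cv2.resize(im[90:250,150:350,::-1],None,fx=3.5,fy=3.5))
```

```text
tgt (514, -10, 120) shift [-0.3311  0.01    0.0279] turn [ 0.015 -0.001 -0.035] dist 0.332
```

View pics/s6.png

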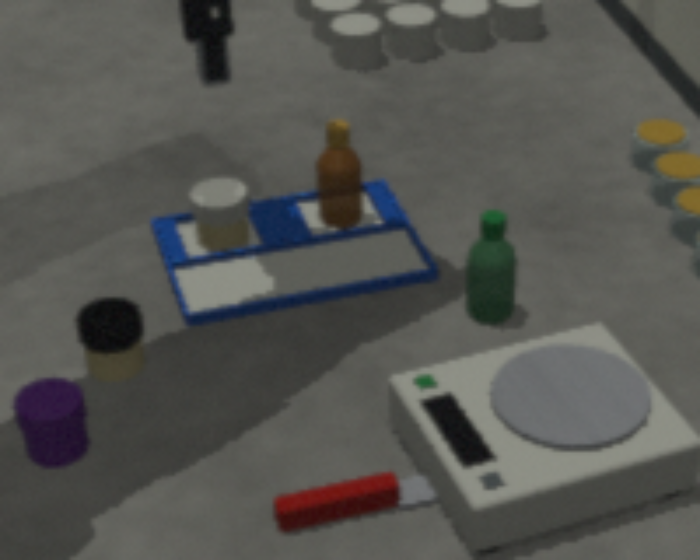

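The jar stands in its well. Now above the spatula's handle.

Call:
carry_out(
  plan=[
    {"x": -0.02, "y": 0.0, "z": 0, "ax": 0.01, "ay": 0, "az": -0.035, "hand": 0.5},
    {"x": -0.055, "y": 0.002, "z": 0, "ax": 0.015, "ay": 0, "az": -0.035, "hand": 0.5},
    {"x": -0.095, "y": 0.003, "z": 0, "ax": 0.015, "ay": 0, "az": -0.035, "hand": 0.5},
    {"x": -0.135, "y": 0.004, "z": 0, "ax": 0.015, "ay": 0, "az": -0.035, "hand": 0.5},
    {"x": -0.175, "y": 0.005, "z": 0.0, "ax": 0.015, "ay": 0, "az": -0.035, "hand": 0.5},
    {"x": -0.215, "y": 0.006, "z": 0.005, "ax": 0.015, "ay": 0, "az": -0.035, "hand": 0.5},
    {"x": -0.255, "y": 0.008, "z": 0.01, "ax": 0.015, "ay": 0, "az": -0.035, "hand": 0.5},
    {"x": -0.295, "y": 0.009, "z": 0.02, "ax": 0.015, "ay": 0, "az": -0.035, "hand": 0.5},
    {"x": -0.32, "y": 0.01, "z": 0.028, "ax": 0.015, "ay": 0, "az": -0.035, "hand": 0.5},
    {"x": -0.331, "y": 0.01, "z": 0.028, "ax": 0.015, "ay": 0, "az": -0.035, "hand": 0.5},
    {"x": -0.331, "y": 0.01, "z": 0.028, "ax": 0.015, "ay": 0, "az": -0.035, "hand": 0.5},
  ],
)

```text
clock: 14.42
tcp_pos: [0.512, -0.0124, 0.1158]
orientation: [-0.002, 0.696, 0.718, -0.002]
wrist_force: [0.1, 0.1, 0.9]
finger_gap: 0.0426
```

Run:
```python
from h import *
s=status.get_state();print(s["orientation"])
go(514,-10,4,jaw=92.1)
m=cam("wrist"); im=viewer.read_camera("wrist")[:,:,::-1].copy()
yw=.037
for t in (-40,40):
    p=np.array([.514+t/1000*np.cos(yw),-.010+t/1000*np.sin(yw),.02]); u,v=proj(m,p,True); print(u,v); cv2.drawMarker(im,(int(u),int(v)),(255,0,0),0,14,1)
cv2.imwrite("pics/w7.png",im)
```

```text
[-0.00206197  0.69552267  0.71849912 -0.00172746]
tgt (514, -10, 4) shift [0.0022 0.0027 0.1118] turn [-0.005 -0.001 -0.004] dist 0.112
285.25595772990323 162.31787346853824
285.3594642000381 259.71515715606756
```

View pics/w7.png

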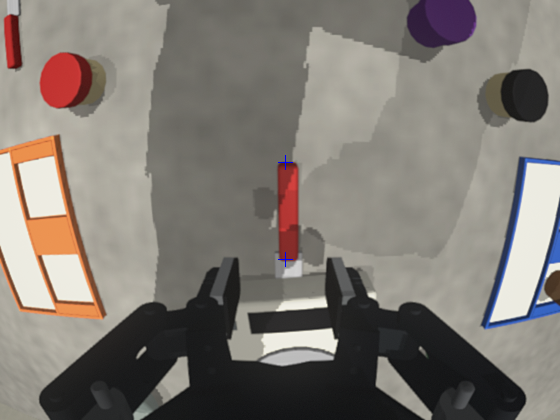

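Handle ends are at (288,163) and (288,257), predicted at column 285, so the handle lies about 1.5 mm further to +y; I aim at y = -9. Going down.

Call:
carry_out(
  plan=[
    {"x": 0.002, "y": 0.001, "z": 0.01, "ax": -0.004, "ay": 0, "az": -0.004, "hand": 0.45},
    {"x": 0.003, "y": 0.002, "z": 0.03, "ax": -0.005, "ay": 0, "az": -0.004, "hand": 0.45},
    {"x": 0.003, "y": 0.003, "z": 0.055, "ax": -0.005, "ay": 0, "az": -0.004, "hand": 0.45},
    {"x": 0.003, "y": 0.003, "z": 0.08, "ax": -0.005, "ay": 0, "az": -0.004, "hand": 0.45},
    {"x": 0.003, "y": 0.003, "z": 0.097, "ax": -0.005, "ay": 0, "az": -0.004, "hand": 0.45},
    {"x": 0.003, "y": 0.003, "z": 0.107, "ax": -0.005, "ay": 0, "az": -0.004, "hand": 0.45},
    {"x": 0.003, "y": 0.003, "z": 0.111, "ax": -0.005, "ay": 0, "az": -0.004, "hand": 0.45},
    {"x": 0.003, "y": 0.003, "z": 0.111, "ax": -0.005, "ay": 0, "az": -0.004, "hand": 0.45},
    {"x": 0.003, "y": 0.003, "z": 0.111, "ax": -0.005, "ay": 0, "az": -0.004, "hand": 0.4},
  ],
)

```text
clock: 15.22
tcp_pos: [0.5154, -0.0071, 0.0062]
orientation: [0.0, 0.693, 0.721, 0.001]
wrist_force: [-0.3, -0.3, 0.2]
finger_gap: 0.0345
```

Run:
```python
from h import *
go(514,-9,3,jaw=92.1)
im=viewer.read_camera("wrist"); cv2.imwrite("pics/w8.png",im[:,:,::-1])
```

```text
tgt (514, -9, 3) shift [-0.0018 -0.0015  0.0032] turn [ 0.002 -0.001  0.002] dist 0.004
```

View pics/w8.png

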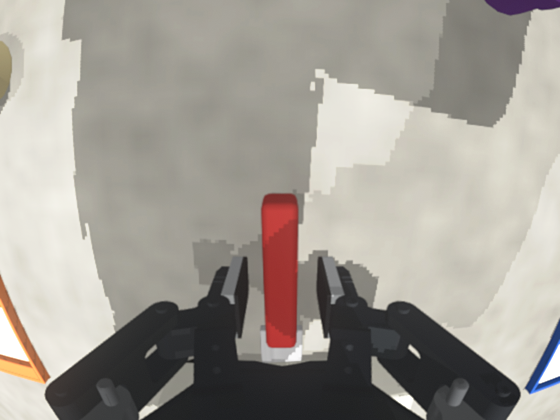

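The handle (column 280) lies 1 mm left of the pads' centre (282). Small correction, then close.

Call:
carry_out(
  plan=[
    {"x": -0.0012, "y": 0, "z": 0.002, "ax": 0, "ay": 0, "az": 0, "hand": 0.4},
    {"x": -0.0012, "y": 0, "z": 0.003, "ax": 0, "ay": 0, "az": 0, "hand": 0.35},
    {"x": -0.0012, "y": 0, "z": 0.003, "ax": 0, "ay": 0, "az": 0, "hand": 0.3},
    {"x": -0.0012, "y": 0, "z": 0.003, "ax": 0, "ay": 0, "az": 0, "hand": 0.25},
    {"x": -0.0012, "y": 0, "z": 0.003, "ax": 0, "ay": 0, "az": 0, "hand": 0.2},
    {"x": -0.0012, "y": 0, "z": 0.003, "ax": 0, "ay": 0, "az": 0, "hand": 0.15},
    {"x": -0.0012, "y": 0, "z": 0.003, "ax": 0, "ay": 0, "az": 0, "hand": 0.05},
    {"x": -0.0012, "y": 0, "z": 0.003, "ax": 0, "ay": 0, "az": 0, "hand": 0.05},
    {"x": -0.0012, "y": 0, "z": 0.003, "ax": 0, "ay": 0, "az": 0, "hand": 0.05},
  ],
  squeeze=50,
)

```text
clock: 16.02
tcp_pos: [0.516, -0.0085, 0.0039]
orientation: [0.001, 0.693, 0.721, 0.001]
wrist_force: [-1.7, 0.9, 5.6]
finger_gap: 0.0148
```

Run:
```python
from h import *
go(514-85*np.cos(.037),-9-85*np.sin(.037),3,jaw=92.1)
```

```text
tgt (np.float64(429.05817586264936), np.float64(-12.144282464950368), 3) shift [-0.0003 -0.0871  0.0007] turn [ 0.003 -0.001  0.002] dist 0.087
```

Gripped (gap 14.8 mm). Draw straight along its own -x, slowly.

Call:
carry_out(
  plan=[
    {"x": 0, "y": -0.002, "z": 0, "ax": 0, "ay": 0, "az": 0, "hand": 0.05},
    {"x": 0, "y": -0.006, "z": 0, "ax": 0, "ay": 0, "az": 0, "hand": 0.05},
    {"x": 0, "y": -0.011, "z": 0, "ax": 0, "ay": 0, "az": 0, "hand": 0.05},
    {"x": 0, "y": -0.016, "z": 0, "ax": 0, "ay": 0, "az": 0, "hand": 0.05},
    {"x": 0, "y": -0.021, "z": 0, "ax": 0, "ay": 0, "az": 0, "hand": 0.05},
    {"x": 0, "y": -0.026, "z": 0, "ax": 0, "ay": 0, "az": 0, "hand": 0.05},
  ],
)

```text
clock: 16.52
tcp_pos: [0.4896, -0.0096, 0.004]
orientation: [0.001, 0.693, 0.721, 0.001]
wrist_force: [2.5, 0.6, 0.5]
finger_gap: 0.0149
```

Run:
```python
from h import *
a=cv2.imread("pics/s6.png"); im=viewer.read_camera("side"); b=cv2.resize(im[90:290,150:370,::-1],None,fx=3,fy=3); cv2.imwrite("pics/s7.png",b)
```

```text
(no output)
```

View pics/s7.png

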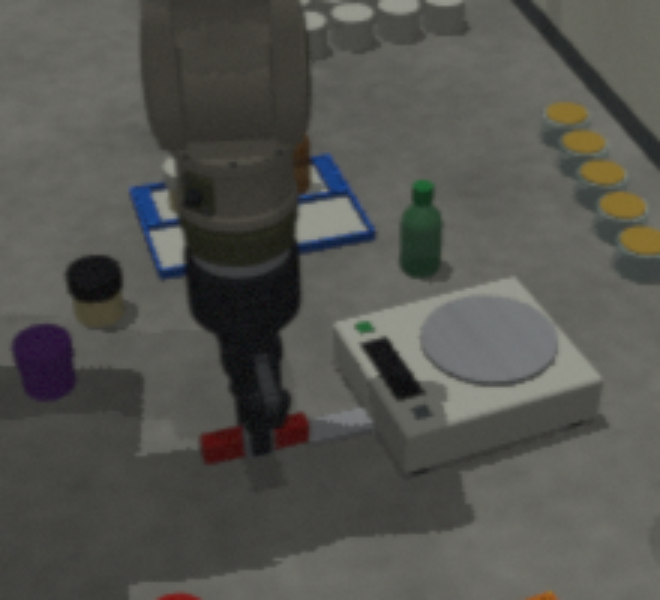

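The blade slides out, the pull is 2.5 N, and the balance looks unmoved. Continue.

Call:
carry_out(
  plan=[
    {"x": 0, "y": -0.003, "z": 0, "ax": 0, "ay": 0, "az": 0, "hand": 0.05},
    {"x": 0, "y": -0.008, "z": 0, "ax": 0, "ay": 0, "az": 0, "hand": 0.05},
    {"x": 0, "y": -0.014, "z": 0, "ax": 0, "ay": 0, "az": 0, "hand": 0.05},
    {"x": 0, "y": -0.02, "z": 0, "ax": 0, "ay": 0, "az": 0, "hand": 0.05},
    {"x": 0, "y": -0.026, "z": 0, "ax": 0, "ay": 0, "az": 0, "hand": 0.05},
    {"x": 0, "y": -0.032, "z": 0, "ax": 0, "ay": 0, "az": 0, "hand": 0.05},
    {"x": 0, "y": -0.038, "z": 0, "ax": 0, "ay": 0, "az": 0, "hand": 0.05},
    {"x": 0, "y": -0.044, "z": 0, "ax": 0, "ay": 0, "az": 0, "hand": 0.05},
    {"x": 0, "y": -0.05, "z": 0, "ax": 0, "ay": 0, "az": 0, "hand": 0.05},
    {"x": 0, "y": -0.056, "z": 0, "ax": 0, "ay": 0, "az": 0, "hand": 0.05},
    {"x": 0, "y": -0.062, "z": 0, "ax": 0, "ay": 0, "az": 0, "hand": 0.05},
    {"x": 0, "y": -0.062, "z": 0, "ax": 0, "ay": 0, "az": 0, "hand": 0.05},
  ],
)

```text
clock: 17.57
tcp_pos: [0.4252, -0.012, 0.0039]
orientation: [0.0, 0.693, 0.721, 0.001]
wrist_force: [-1.1, -0.2, 7.2]
finger_gap: 0.0148
```

Run:
```python
from h import *
a=cv2.imread("pics/side0.png"); im=viewer.read_camera("side")[:,:,::-1]; b=cv2.resize(im[90:290,150:370],None,fx=3,fy=3); cv2.imwrite("pics/s8.png",b)
d=cv2.absdiff(a,im)[180:250,258:355].max(2); print("diff balance",(d>40).sum(),d.mean())
```

```text
diff balance 64 6.784683357879234
```

View pics/s8.png

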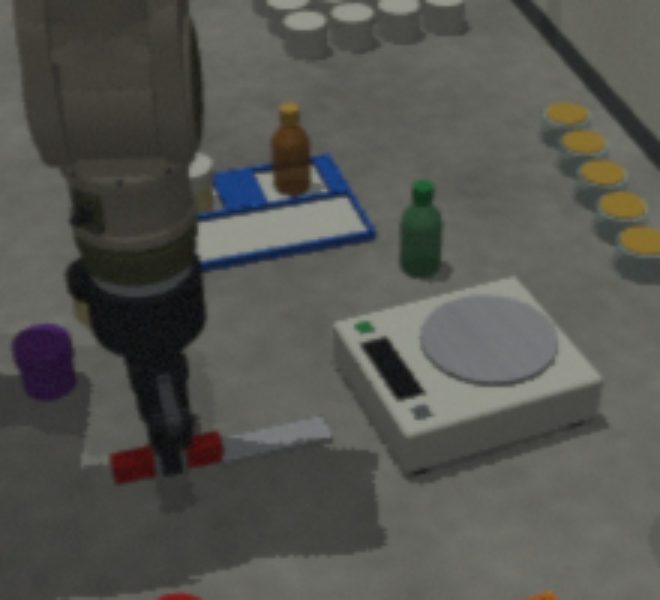

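The spatula is free, and the balance matches the first picture apart from the arm and its shadow. Lift.

Call:
carry_out(
  plan=[
    {"x": 0, "y": 0, "z": -0.005, "ax": 0, "ay": 0, "az": 0, "hand": 0.05},
    {"x": 0, "y": 0, "z": -0.015, "ax": 0, "ay": 0, "az": 0, "hand": 0.05},
    {"x": 0, "y": 0, "z": -0.03, "ax": 0, "ay": 0, "az": 0, "hand": 0.05},
    {"x": 0, "y": 0, "z": -0.05, "ax": 0, "ay": 0, "az": 0, "hand": 0.05},
    {"x": 0, "y": 0, "z": -0.075, "ax": 0, "ay": 0, "az": 0, "hand": 0.05},
    {"x": 0, "y": 0, "z": -0.1, "ax": 0, "ay": 0, "az": 0, "hand": 0.05},
    {"x": 0, "y": 0, "z": -0.12, "ax": 0, "ay": 0, "az": 0, "hand": 0.05},
    {"x": 0, "y": 0, "z": -0.12, "ax": 0, "ay": 0, "az": 0, "hand": 0.05},
  ],
)

```text
clock: 18.28
tcp_pos: [0.4264, -0.0124, 0.1273]
orientation: [0.002, 0.693, 0.721, 0.002]
wrist_force: [0.2, 0.1, -0.0]
finger_gap: 0.0147
```

Run:
```python
from h import *
go(513.5,248.4,125,jaw=92.5)
im=viewer.read_camera("side")[:,:,::-1]; cv2.imwrite("pics/s9.png",cv2.resize(im[90:290,100:320],None,fx=3,fy=3))
im=viewer.read_camera("wrist")[:,:,::-1]; cv2.imwrite("pics/w9.png",im)
```

```text
tgt (513.5, 248.4, 125) shift [0.2572 0.0971 0.0026] turn [ 0.005  0.001 -0.005] dist 0.275
```

View pics/s9.png

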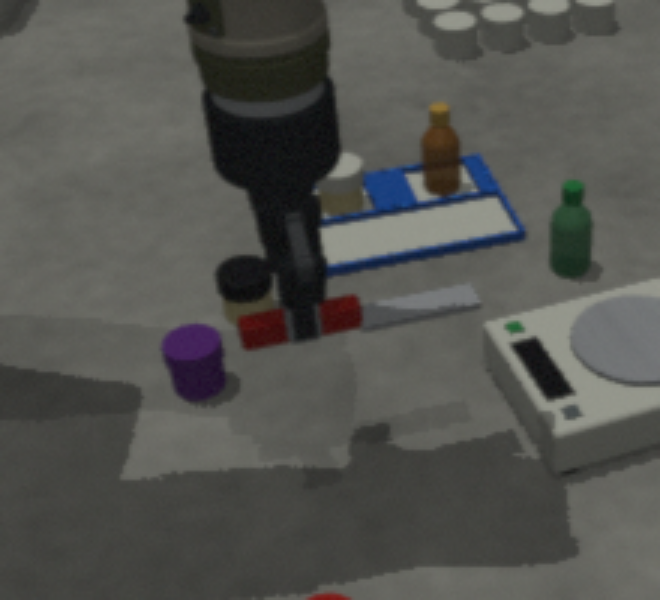

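View pics/w9.png

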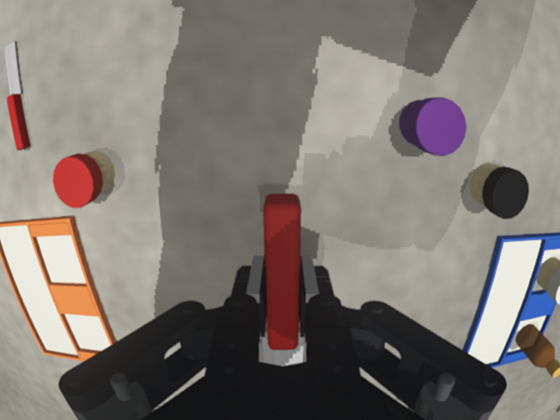

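Held level. Over to the blue trough.

Call:
carry_out(
  plan=[
    {"x": 0.012, "y": 0.005, "z": 0, "ax": 0, "ay": 0, "az": 0, "hand": 0.05},
    {"x": 0.035, "y": 0.013, "z": 0, "ax": 0, "ay": 0, "az": 0, "hand": 0.05},
    {"x": 0.065, "y": 0.024, "z": 0, "ax": 0, "ay": 0, "az": 0, "hand": 0.05},
    {"x": 0.095, "y": 0.036, "z": 0, "ax": 0, "ay": 0, "az": 0, "hand": 0.05},
    {"x": 0.125, "y": 0.047, "z": 0, "ax": 0, "ay": 0, "az": 0, "hand": 0.05},
    {"x": 0.155, "y": 0.059, "z": 0, "ax": 0, "ay": 0, "az": 0, "hand": 0.05},
    {"x": 0.185, "y": 0.07, "z": 0, "ax": 0, "ay": 0, "az": 0, "hand": 0.05},
    {"x": 0.215, "y": 0.081, "z": 0, "ax": 0, "ay": 0, "az": 0, "hand": 0.05},
    {"x": 0.24, "y": 0.091, "z": 0.001, "ax": 0.002, "ay": 0, "az": -0.005, "hand": 0.05},
    {"x": 0.254, "y": 0.096, "z": 0.002, "ax": 0.004, "ay": 0, "az": -0.005, "hand": 0.05},
    {"x": 0.257, "y": 0.097, "z": 0.002, "ax": 0.005, "ay": 0, "az": -0.005, "hand": 0.05},
    {"x": 0.257, "y": 0.097, "z": 0.002, "ax": 0.005, "ay": 0, "az": -0.005, "hand": 0.05},
  ],
)

```text
clock: 19.38
tcp_pos: [0.5103, 0.2489, 0.12]
orientation: [-0.002, 0.691, 0.723, -0.003]
wrist_force: [-0.4, -1.4, -0.6]
finger_gap: 0.0147
```

Run:
```python
from h import *
go(513.5,248.4,8,jaw=92.5)
im=viewer.read_camera("wrist")[:,:,::-1]; cv2.imwrite("pics/w10.png",im)
```

```text
tgt (513.5, 248.4, 8) shift [-0.0005  0.0041  0.112 ] turn [-0.008  0.001  0.002] dist 0.112
```

View pics/w10.png

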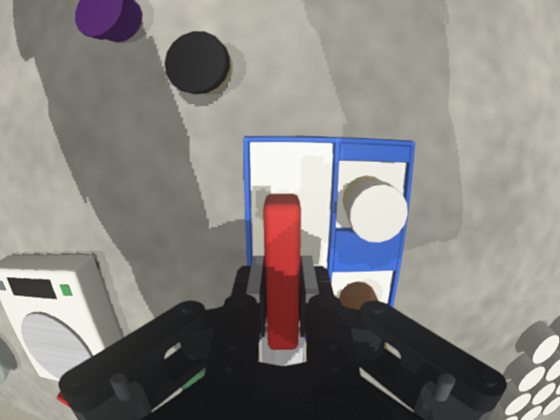

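The spatula hangs over the trough (columns 250–333), parallel to it. Lower it.

Call:
carry_out(
  plan=[
    {"x": 0, "y": 0.003, "z": 0.008, "ax": -0.005, "ay": 0, "az": 0, "hand": 0.05},
    {"x": 0, "y": 0.003, "z": 0.022, "ax": -0.008, "ay": 0, "az": 0, "hand": 0.05},
    {"x": 0, "y": 0.003, "z": 0.04, "ax": -0.008, "ay": 0, "az": 0, "hand": 0.05},
    {"x": 0, "y": 0.003, "z": 0.06, "ax": -0.008, "ay": 0, "az": 0, "hand": 0.05},
    {"x": 0, "y": 0.003, "z": 0.078, "ax": -0.008, "ay": 0, "az": 0, "hand": 0.05},
    {"x": 0, "y": 0.003, "z": 0.092, "ax": -0.008, "ay": 0, "az": 0, "hand": 0.05},
    {"x": 0, "y": 0.003, "z": 0.1, "ax": -0.008, "ay": 0, "az": 0, "hand": 0.05},
    {"x": 0, "y": 0.003, "z": 0.105, "ax": -0.008, "ay": 0, "az": 0, "hand": 0.05},
    {"x": 0, "y": 0.003, "z": 0.109, "ax": -0.008, "ay": 0, "az": 0, "hand": 0.05},
    {"x": 0, "y": 0.003, "z": 0.111, "ax": -0.008, "ay": 0, "az": 0, "hand": 0.05},
    {"x": 0, "y": 0.003, "z": 0.111, "ax": -0.008, "ay": 0, "az": 0, "hand": 0.05},
  ],
)

```text
clock: 20.35
tcp_pos: [0.5125, 0.2479, 0.0095]
orientation: [0.001, 0.691, 0.723, -0.0]
wrist_force: [0.3, -0.1, -0.8]
finger_gap: 0.0147
```

Run:
```python
from h import *
go(513.5,248.4,7,jaw=92.5)
im=viewer.read_camera("side")[:,:,::-1]; cv2.imwrite("pics/s11.png",cv2.resize(im[90:230,150:330],None,fx=4,fy=4))
im=viewer.read_camera("wrist")[:,:,::-1]; cv2.imwrite("pics/w11.png",im)
```

```text
tgt (513.5, 248.4, 7) shift [0.0005 0.001  0.0025] turn [0.001 0.001 0.   ] dist 0.003
```

View pics/s11.png

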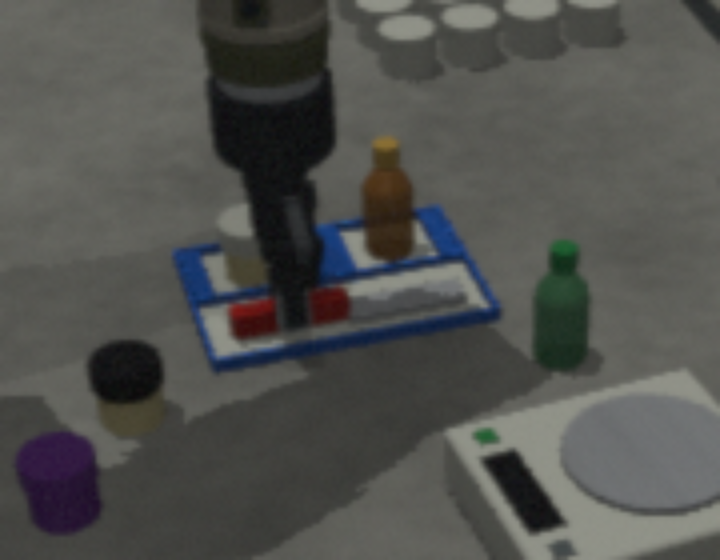

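View pics/w11.png

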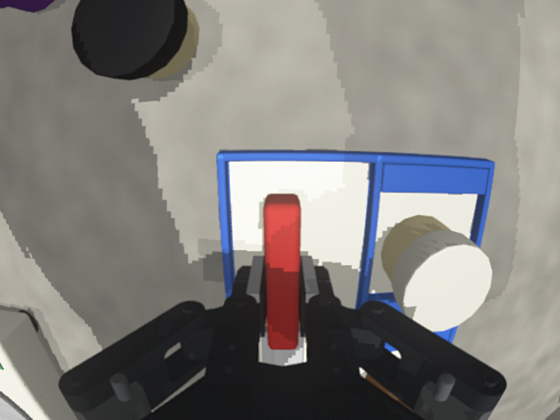

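Call:
carry_out(
  plan=[
    {"x": 0, "y": 0.001, "z": 0.001, "ax": 0, "ay": 0, "az": 0, "hand": 0.05},
    {"x": 0, "y": 0.001, "z": 0.002, "ax": 0, "ay": 0, "az": 0, "hand": 0.05},
    {"x": 0, "y": 0.001, "z": 0.003, "ax": 0, "ay": 0, "az": 0, "hand": 0.05},
    {"x": 0, "y": 0.001, "z": 0.0032, "ax": 0, "ay": 0, "az": 0, "hand": 0.05},
    {"x": 0, "y": 0.001, "z": 0.0032, "ax": 0, "ay": 0, "az": 0, "hand": 0.05},
  ],
)

```text
clock: 20.87
tcp_pos: [0.514, 0.2483, 0.007]
orientation: [0.001, 0.691, 0.723, 0.0]
wrist_force: [-0.2, -0.7, 0.2]
finger_gap: 0.015
```

Call:
carry_out(
  plan=[
    {"x": 0, "y": 0, "z": 0.0004, "ax": 0, "ay": 0, "az": 0, "hand": 0.2},
    {"x": 0, "y": 0, "z": 0, "ax": 0, "ay": 0, "az": 0, "hand": 0.25},
    {"x": 0, "y": 0, "z": 0, "ax": 0, "ay": 0, "az": 0, "hand": 0.28},
    {"x": 0, "y": 0, "z": 0, "ax": 0, "ay": 0, "az": 0, "hand": 0.28},
    {"x": 0, "y": 0, "z": -0.01, "ax": 0, "ay": 0, "az": 0, "hand": 0.28},
    {"x": 0, "y": 0, "z": -0.03, "ax": 0, "ay": 0, "az": 0, "hand": 0.28},
    {"x": 0, "y": 0, "z": -0.06, "ax": 0, "ay": 0, "az": 0, "hand": 0.28},
    {"x": 0, "y": 0, "z": -0.1, "ax": 0, "ay": 0, "az": 0, "hand": 0.4},
    {"x": 0, "y": 0, "z": -0.14, "ax": 0, "ay": 0, "az": 0, "hand": 0.5},
    {"x": 0, "y": 0, "z": -0.15, "ax": 0, "ay": 0, "az": 0, "hand": 0.8},
  ],
  squeeze=40,
)

```text
clock: 21.7
tcp_pos: [0.5168, 0.2494, 0.1646]
orientation: [0.003, 0.691, 0.723, 0.005]
wrist_force: [1.1, -0.1, 1.2]
finger_gap: 0.0532
```

Run:
```python
from h import *
go(673,168,150,jaw=90)
im=viewer.read_camera("side")[:,:,::-1]; cv2.imwrite("pics/s12.png",cv2.resize(im[90:230,150:330],None,fx=4,fy=4))
```

```text
tgt (673, 168, 150) shift [-0.0883  0.1522  0.0162] turn [ 0.012 -0.002  0.044] dist 0.177
```

View pics/s12.png

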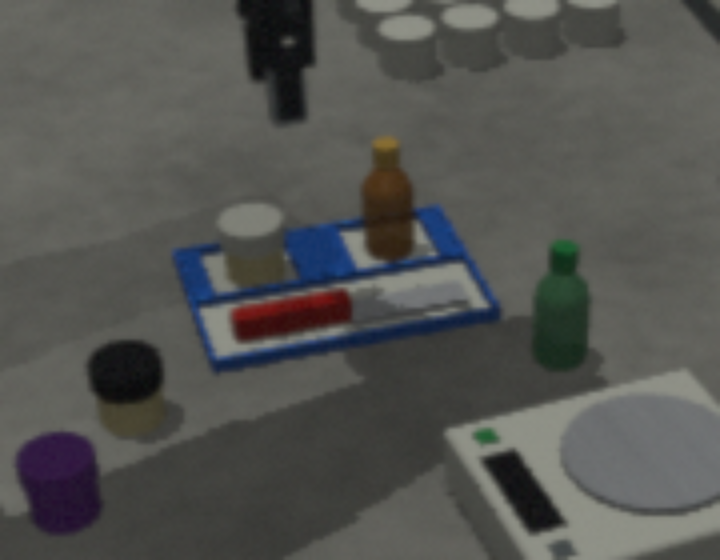

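The spatula lies in the trough. Now the green bottle at (201,163) in the top view.

Call:
carry_out(
  plan=[
    {"x": -0.015, "y": 0.026, "z": 0.0, "ax": 0.006, "ay": 0, "az": 0.04, "hand": 0.8},
    {"x": -0.032, "y": 0.055, "z": 0.004, "ax": 0.012, "ay": 0, "az": 0.044, "hand": 0.8},
    {"x": -0.05, "y": 0.086, "z": 0.008, "ax": 0.012, "ay": 0, "az": 0.044, "hand": 0.8},
    {"x": -0.068, "y": 0.117, "z": 0.012, "ax": 0.012, "ay": 0, "az": 0.044, "hand": 0.8},
    {"x": -0.082, "y": 0.141, "z": 0.016, "ax": 0.012, "ay": 0, "az": 0.044, "hand": 0.8},
    {"x": -0.088, "y": 0.152, "z": 0.016, "ax": 0.012, "ay": 0, "az": 0.044, "hand": 0.8},
    {"x": -0.088, "y": 0.152, "z": 0.016, "ax": 0.012, "ay": 0, "az": 0.044, "hand": 0.8},
  ],
)

```text
clock: 22.33
tcp_pos: [0.6752, 0.1662, 0.1484]
orientation: [-0.001, 0.708, 0.706, 0.001]
wrist_force: [-0.7, 0.2, -0.4]
finger_gap: 0.0685
```

Run:
```python
from h import *
go(673,168,17,jaw=90)
m=cam("wrist"); im=viewer.read_camera("wrist")[:,:,::-1].copy()
for p in [(.673,.168,.085),(.673,.168,0)]:
    u,v=proj(m,p,True); print(u,v); cv2.drawMarker(im,(int(u),int(v)),(0,0,255),0,14,1)
cv2.imwrite("pics/w12.png",im)
```

```text
tgt (673, 168, 17) shift [ 0.0016 -0.0022  0.1314] turn [-0.    -0.002 -0.003] dist 0.131
285.0047548948187 222.2338483447248
284.0727860562068 190.29955401072584
```

View pics/w12.png

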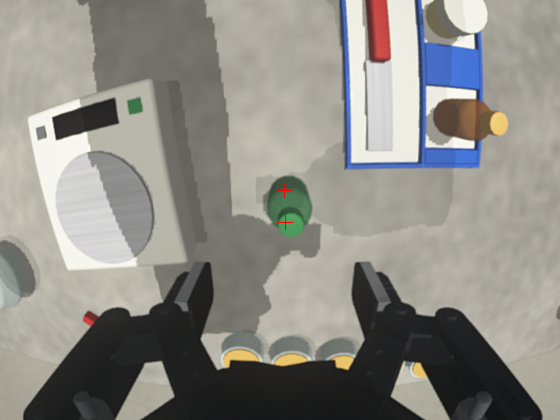

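The cap is at (291,223), predicted (285,222), about 3 mm further to +y. I aim at y = 170.5.

Call:
carry_out(
  plan=[
    {"x": 0.002, "y": -0.001, "z": 0.01, "ax": 0, "ay": 0, "az": 0, "hand": 0.8},
    {"x": 0.004, "y": -0.002, "z": 0.03, "ax": 0, "ay": 0, "az": 0, "hand": 0.8},
    {"x": 0.004, "y": -0.002, "z": 0.055, "ax": 0, "ay": 0, "az": 0, "hand": 0.8},
    {"x": 0.004, "y": -0.002, "z": 0.08, "ax": 0, "ay": 0, "az": 0, "hand": 0.8},
    {"x": 0.004, "y": -0.002, "z": 0.105, "ax": 0, "ay": 0, "az": 0, "hand": 0.8},
    {"x": 0.004, "y": -0.002, "z": 0.122, "ax": 0, "ay": 0, "az": 0, "hand": 0.8},
    {"x": 0.004, "y": -0.002, "z": 0.131, "ax": 0, "ay": 0, "az": 0, "hand": 0.8},
    {"x": 0.004, "y": -0.002, "z": 0.131, "ax": 0, "ay": 0, "az": 0, "hand": 0.8},
    {"x": 0.004, "y": -0.002, "z": 0.131, "ax": 0, "ay": 0, "az": 0, "hand": 0.6},
    {"x": 0.004, "y": -0.002, "z": 0.131, "ax": 0, "ay": 0, "az": 0, "hand": 0.45},
    {"x": 0.004, "y": -0.002, "z": 0.131, "ax": 0, "ay": 0, "az": 0, "hand": 0.3},
    {"x": 0.004, "y": -0.002, "z": 0.131, "ax": 0, "ay": 0, "az": 0, "hand": 0.3},
  ],
)

```text
clock: 23.38
tcp_pos: [0.6729, 0.1719, 0.0199]
orientation: [-0.0, 0.708, 0.707, 0.002]
wrist_force: [-0.7, 0.5, 4.3]
finger_gap: 0.0349
```

Call:
carry_out(
  plan=[
    {"x": 0, "y": 0, "z": 0, "ax": 0, "ay": 0, "az": 0, "hand": 0.3},
    {"x": 0, "y": 0, "z": 0, "ax": 0, "ay": 0, "az": 0, "hand": 0.3},
  ],
)

```text
clock: 23.55
tcp_pos: [0.6736, 0.172, 0.0209]
orientation: [0.0, 0.708, 0.707, 0.003]
wrist_force: [-0.5, 0.5, -1.2]
finger_gap: 0.0348
```

Run:
```python
from h import *
im=viewer.read_camera("wrist")[:,:,::-1]; cv2.imwrite("pics/w13.png",im)
```

```text
(no output)
```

View pics/w13.png

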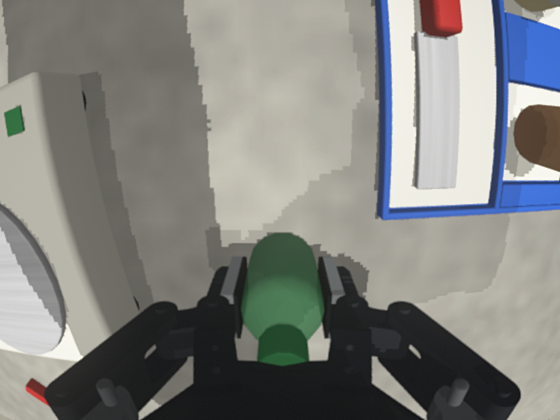

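Gripped well. Lift and carry to the orange tray.

Call:
carry_out(
  plan=[
    {"x": 0, "y": 0, "z": -0.008, "ax": 0, "ay": 0, "az": 0, "hand": 0.3},
    {"x": 0, "y": 0, "z": -0.025, "ax": 0, "ay": 0, "az": 0, "hand": 0.3},
    {"x": 0, "y": 0, "z": -0.05, "ax": 0, "ay": 0, "az": 0, "hand": 0.3},
    {"x": 0, "y": 0, "z": -0.08, "ax": 0, "ay": 0, "az": 0, "hand": 0.3},
    {"x": 0, "y": 0, "z": -0.11, "ax": 0, "ay": 0, "az": 0, "hand": 0.3},
    {"x": 0, "y": 0, "z": -0.135, "ax": 0, "ay": 0, "az": 0, "hand": 0.3},
    {"x": 0, "y": 0, "z": -0.14, "ax": 0, "ay": 0, "az": 0, "hand": 0.3},
  ],
)

```text
clock: 24.18
tcp_pos: [0.6753, 0.1717, 0.1668]
orientation: [0.003, 0.708, 0.707, 0.006]
wrist_force: [1.2, 0.1, 0.2]
finger_gap: 0.0346
```

Run:
```python
from h import *
go(599.2,-241.7,155,jaw=90); print(status.get_state()["joint_pos"])
```

```text
tgt (599.2, -241.7, 155) shift [-0.4136 -0.0755  0.0091] turn [ 0.012 -0.004 -0.002] dist 0.421
[0.13274303 0.56670901 0.27817358 1.27023627 0.00274279 0.1343411 ]
```

Call:
carry_out(
  plan=[
    {"x": -0.015, "y": -0.003, "z": 0, "ax": 0.006, "ay": -0.002, "az": 0, "hand": 0.3},
    {"x": -0.042, "y": -0.008, "z": 0, "ax": 0.012, "ay": -0.004, "az": 0, "hand": 0.3},
    {"x": -0.08, "y": -0.015, "z": 0, "ax": 0.012, "ay": -0.004, "az": 0, "hand": 0.3},
    {"x": -0.12, "y": -0.022, "z": 0, "ax": 0.012, "ay": -0.004, "az": 0, "hand": 0.3},
    {"x": -0.16, "y": -0.029, "z": 0, "ax": 0.012, "ay": -0.004, "az": 0, "hand": 0.3},
    {"x": -0.2, "y": -0.037, "z": 0, "ax": 0.012, "ay": -0.004, "az": 0, "hand": 0.3},
    {"x": -0.24, "y": -0.044, "z": 0, "ax": 0.012, "ay": -0.004, "az": 0, "hand": 0.3},
    {"x": -0.28, "y": -0.051, "z": 0, "ax": 0.012, "ay": -0.004, "az": 0, "hand": 0.3},
    {"x": -0.32, "y": -0.058, "z": 0, "ax": 0.012, "ay": -0.004, "az": 0, "hand": 0.3},
    {"x": -0.36, "y": -0.066, "z": 0.004, "ax": 0.012, "ay": -0.004, "az": 0, "hand": 0.3},
    {"x": -0.395, "y": -0.072, "z": 0.009, "ax": 0.012, "ay": -0.004, "az": 0, "hand": 0.3},
    {"x": -0.413, "y": -0.075, "z": 0.009, "ax": 0.012, "ay": -0.004, "az": 0, "hand": 0.3},
  ],
)

```text
clock: 25.18
tcp_pos: [0.5969, -0.2456, 0.1526]
orientation: [-0.002, 0.709, 0.705, -0.001]
wrist_force: [-0.1, 1.0, -0.5]
finger_gap: 0.0348
```

Run:
```python
from h import *
go(599.2,-241.7,25,jaw=90)
m=cam("wrist"); im=viewer.read_camera("wrist")[:,:,::-1].copy()
yaw=.11;c=(.5535,-.283)
for w in [(.05,.036),(-.05,.036),(.02,.066),(.08,.066),(.02,.006),(-.02,.066),(-.08,.066),(-.02,.006),(-.08,.006)]:
    a,b=proj(m,[c[0]+w[0]*np.cos(yaw)-w[1]*np.sin(yaw), c[1]+w[0]*np.sin(yaw)+w[1]*np.cos(yaw),.003],True); cv2.drawMarker(im,(int(a),int(b)),(255,0,255),0,10,1)
cv2.imwrite("pics/w14.png",im)
```

```text
tgt (599.2, -241.7, 25) shift [0.0038 0.0028 0.1276] turn [-0.004 -0.    -0.006] dist 0.128
```

View pics/w14.png

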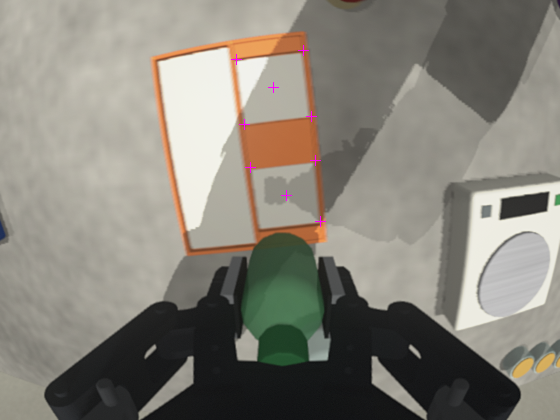

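The marks fall on the orange wells' corners within about 2 px. Lowering.

Call:
carry_out(
  plan=[
    {"x": 0.003, "y": 0.002, "z": 0.01, "ax": 0, "ay": 0, "az": 0, "hand": 0.3},
    {"x": 0.004, "y": 0.002, "z": 0.03, "ax": -0.004, "ay": 0, "az": 0, "hand": 0.3},
    {"x": 0.004, "y": 0.002, "z": 0.055, "ax": -0.004, "ay": 0, "az": 0, "hand": 0.3},
    {"x": 0.004, "y": 0.002, "z": 0.08, "ax": -0.004, "ay": 0, "az": 0, "hand": 0.3},
    {"x": 0.004, "y": 0.002, "z": 0.1, "ax": -0.004, "ay": 0, "az": 0, "hand": 0.3},
    {"x": 0.004, "y": 0.002, "z": 0.115, "ax": -0.004, "ay": 0, "az": 0, "hand": 0.3},
    {"x": 0.004, "y": 0.002, "z": 0.122, "ax": -0.004, "ay": 0, "az": 0, "hand": 0.3},
    {"x": 0.004, "y": 0.002, "z": 0.126, "ax": -0.004, "ay": 0, "az": 0, "hand": 0.3},
    {"x": 0.004, "y": 0.002, "z": 0.128, "ax": -0.004, "ay": 0, "az": 0, "hand": 0.3},
    {"x": 0.004, "y": 0.002, "z": 0.129, "ax": -0.004, "ay": 0, "az": 0, "hand": 0.3},
    {"x": 0.004, "y": 0.002, "z": 0.129, "ax": -0.004, "ay": 0, "az": 0, "hand": 0.3},
  ],
)

```text
clock: 26.15
tcp_pos: [0.599, -0.244, 0.0246]
orientation: [0.001, 0.71, 0.704, -0.0]
wrist_force: [0.7, -0.5, -0.6]
finger_gap: 0.0347
```

Run:
```python
from h import *
im=viewer.read_camera("side")[:,:,::-1]; cv2.imwrite("pics/s14.png",cv2.resize(im[230:400,180:400],None,fx=3.5,fy=3.5))
```

```text
(no output)
```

View pics/s14.png

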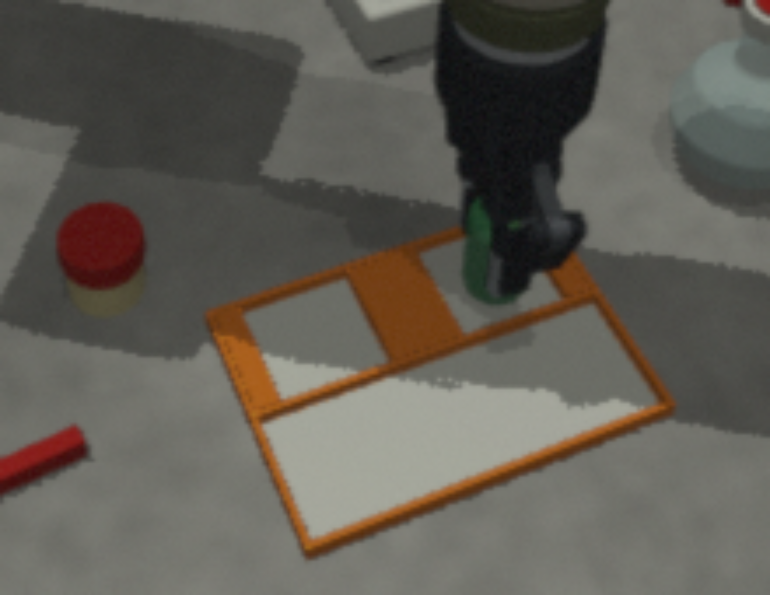

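In the well; down to contact.

Call:
carry_out(
  plan=[
    {"x": 0.001, "y": 0, "z": 0.0008, "ax": 0, "ay": 0, "az": 0, "hand": 0.3},
    {"x": 0.001, "y": 0, "z": 0.0016, "ax": 0, "ay": 0, "az": 0, "hand": 0.3},
    {"x": 0.001, "y": 0, "z": 0.0022, "ax": 0, "ay": 0, "az": 0, "hand": 0.3},
    {"x": 0.001, "y": 0, "z": 0.0022, "ax": 0, "ay": 0, "az": 0, "hand": 0.3},
  ],
)

```text
clock: 26.53
tcp_pos: [0.5993, -0.2432, 0.0229]
orientation: [0.001, 0.71, 0.704, 0.0]
wrist_force: [0.4, -0.2, -0.9]
finger_gap: 0.0351
```

Call:
carry_out(
  plan=[
    {"x": 0, "y": 0, "z": 0.0007, "ax": 0, "ay": 0, "az": 0, "hand": 0.3},
    {"x": 0, "y": 0, "z": 0.0014, "ax": 0, "ay": 0, "az": 0, "hand": 0.3},
    {"x": 0, "y": 0, "z": 0.0014, "ax": 0, "ay": 0, "az": 0, "hand": 0.3},
  ],
)

```text
clock: 26.78
tcp_pos: [0.5994, -0.2433, 0.0229]
orientation: [0.002, 0.71, 0.704, 0.0]
wrist_force: [-2.1, 1.6, 6.7]
finger_gap: 0.0351
```

Contact (6.7 N at 22.9 mm). Release and rise.

Call:
carry_out(
  plan=[
    {"x": 0, "y": 0, "z": 0, "ax": 0, "ay": 0, "az": 0, "hand": 0.4},
    {"x": 0, "y": 0, "z": 0, "ax": 0, "ay": 0, "az": 0, "hand": 0.5},
    {"x": 0, "y": 0, "z": 0, "ax": 0, "ay": 0, "az": 0, "hand": 0.6},
    {"x": 0, "y": 0, "z": 0, "ax": 0, "ay": 0, "az": 0, "hand": 0.65},
    {"x": 0, "y": 0, "z": -0.02, "ax": 0, "ay": 0, "az": 0, "hand": 0.65},
    {"x": 0, "y": 0, "z": -0.045, "ax": 0, "ay": 0, "az": 0, "hand": 0.65},
    {"x": 0, "y": 0, "z": -0.075, "ax": 0, "ay": 0, "az": 0, "hand": 0.65},
    {"x": 0, "y": 0, "z": -0.11, "ax": 0, "ay": 0, "az": 0, "hand": 0.65},
    {"x": 0, "y": 0, "z": -0.145, "ax": 0, "ay": 0, "az": 0, "hand": 0.65},
    {"x": 0, "y": 0, "z": -0.15, "ax": 0, "ay": 0, "az": 0, "hand": 0.65},
  ],
)

```text
clock: 27.62
tcp_pos: [0.6018, -0.2445, 0.18]
orientation: [0.007, 0.71, 0.704, 0.002]
wrist_force: [0.6, -0.6, 1.1]
finger_gap: 0.0553
```

Run:
```python
from h import *
go(400,181,150,jaw=90)
im=viewer.read_camera("side")[:,:,::-1]; cv2.imwrite("pics/s15.png",cv2.resize(im[230:400,180:400],None,fx=3.5,fy=3.5))
```

```text
tgt (400, 181, 150) shift [ 0.4241 -0.2055  0.0245] turn [ 0.012  0.007 -0.008] dist 0.472
```

View pics/s15.png

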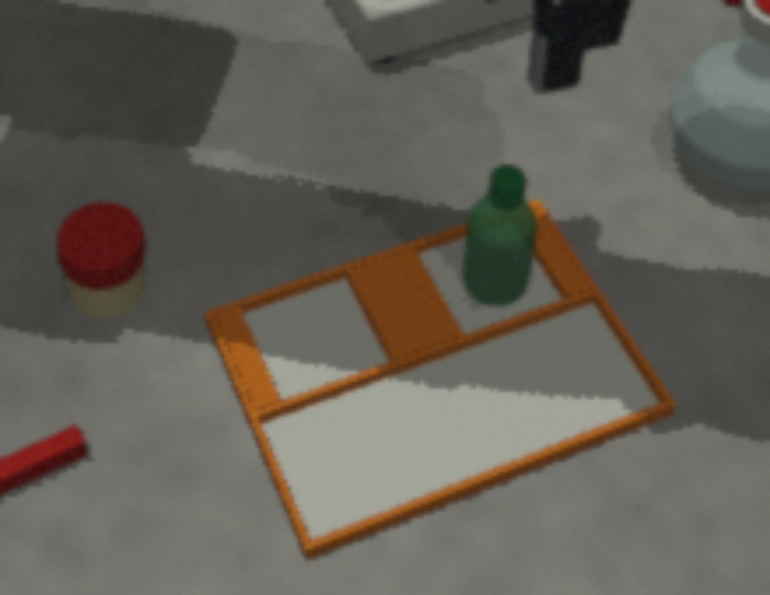

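The green bottle stands in its well. Now the black jar.

Call:
carry_out(
  plan=[
    {"x": 0.02, "y": -0.01, "z": 0, "ax": 0.006, "ay": 0.003, "az": 0, "hand": 0.8},
    {"x": 0.055, "y": -0.027, "z": 0, "ax": 0.012, "ay": 0.007, "az": 0, "hand": 0.8},
    {"x": 0.091, "y": -0.044, "z": 0, "ax": 0.012, "ay": 0.007, "az": 0, "hand": 0.8},
    {"x": 0.127, "y": -0.062, "z": 0, "ax": 0.012, "ay": 0.007, "az": 0, "hand": 0.8},
    {"x": 0.163, "y": -0.079, "z": 0, "ax": 0.012, "ay": 0.007, "az": 0, "hand": 0.8},
    {"x": 0.2, "y": -0.097, "z": 0, "ax": 0.012, "ay": 0.007, "az": 0, "hand": 0.8},
    {"x": 0.236, "y": -0.114, "z": 0, "ax": 0.012, "ay": 0.007, "az": 0, "hand": 0.8},
    {"x": 0.272, "y": -0.132, "z": 0, "ax": 0.012, "ay": 0.007, "az": 0, "hand": 0.8},
    {"x": 0.308, "y": -0.149, "z": 0.005, "ax": 0.012, "ay": 0.007, "az": 0, "hand": 0.8},
    {"x": 0.345, "y": -0.167, "z": 0.01, "ax": 0.012, "ay": 0.007, "az": 0, "hand": 0.8},
    {"x": 0.38, "y": -0.184, "z": 0.02, "ax": 0.012, "ay": 0.007, "az": 0, "hand": 0.8},
    {"x": 0.41, "y": -0.199, "z": 0.024, "ax": 0.012, "ay": 0.007, "az": 0, "hand": 0.8},
  ],
)

```text
clock: 28.67
tcp_pos: [0.4035, 0.1686, 0.1475]
orientation: [-0.001, 0.71, 0.705, -0.001]
wrist_force: [0.6, -0.7, -0.4]
finger_gap: 0.0683
```

Run:
```python
from h import *
go(400,181,16,jaw=90)
m=cam("wrist"); im=viewer.read_camera("wrist")[:,:,::-1].copy()
for p in [(.4,.181,.044),(.4,.181,0)]:
    u,v=proj(m,p,True); print(u,v); cv2.drawMarker(im,(int(u),int(v)),(0,255,255),0,14,1)
cv2.imwrite("pics/w16.png",im)
```

```text
tgt (400, 181, 16) shift [ 0.0124 -0.0031  0.1315] turn [-0.003 -0.    -0.007] dist 0.132
298.02493137276383 203.40628555588447
295.8039706613615 189.6079714656727
```

View pics/w16.png

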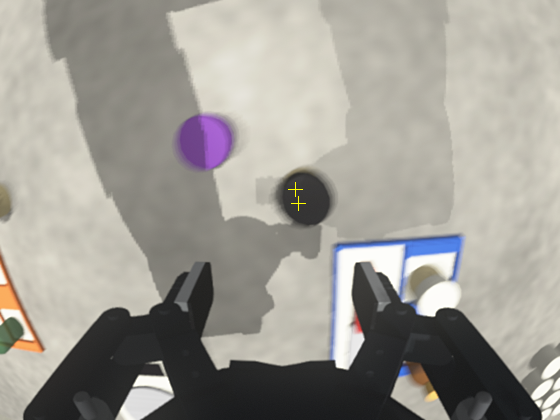

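The lid's centre shows at (303,199), predicted (298,203), but the arm was still moving. I settle there and look again.

Call:
carry_out(
  plan=[
    {"x": 0.008, "y": -0.003, "z": 0.02, "ax": 0, "ay": 0, "az": -0.007, "hand": 0.8},
    {"x": 0.014, "y": -0.004, "z": 0.04, "ax": 0, "ay": 0, "az": -0.007, "hand": 0.8},
    {"x": 0.014, "y": -0.004, "z": 0.05, "ax": 0, "ay": 0, "az": -0.007, "hand": 0.8},
    {"x": 0.014, "y": -0.004, "z": 0.05, "ax": 0, "ay": 0, "az": -0.007, "hand": 0.8},
    {"x": 0.014, "y": -0.004, "z": 0.05, "ax": 0, "ay": 0, "az": -0.007, "hand": 0.8},
  ],
)

```text
clock: 29.13
tcp_pos: [0.3947, 0.1862, 0.0959]
orientation: [-0.004, 0.706, 0.709, -0.003]
wrist_force: [0.4, -0.7, 0.8]
finger_gap: 0.0684
```

Run:
```python
from h import *
m=cam("wrist"); im=viewer.read_camera("wrist")[:,:,::-1].copy()
g=((im.max(2)<60)).astype(np.uint8); g[265:]=0
n,l,st,c=cv2.connectedComponentsWithStats(g)
for i in range(1,n):
    if st[i,4]>300: print(c[i],st[i], onz(m,*c[i],.044,fish=True))
mt=cam("top"); t=cv2.imread("pics/top0.png")[255:310,175:215]; g=(t.max(2)<45).astype(np.uint8); n,l,st,c=cv2.connectedComponentsWithStats(g)
for i in range(1,n):
    if st[i,4]>100: print("top",c[i]+[175,255],st[i],onz(mt,*(c[i]+[175,255]),.044))
go(399,182,16)
cv2.imwrite("pics/w17.png",im)
```

```text
[279.15722121 235.38909202] [ 247  203   65   62 3282] [0.39683067 0.18413813 0.044     ]
top [194.26332288 286.09717868] [  9  22  21  19 319] [0.39942083 0.18035995 0.044     ]
tgt (399, 182, 16) shift [-0.0044  0.004   0.0806] turn [ 0.004 -0.013 -3.138] dist 0.081
```

View pics/w17.png

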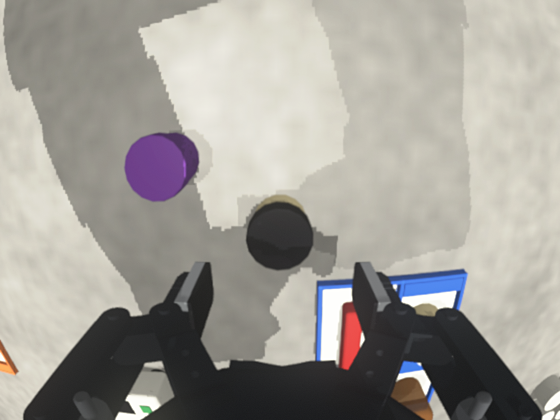

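The black lid is at (279,235), giving (397,184); the top view gives (399,180). I aim at (398,183). The purple jar at (160,166) is clear of the fingers.

Call:
carry_out(
  plan=[
    {"x": -0.002, "y": 0.002, "z": 0.008, "ax": 0, "ay": 0, "az": 0, "hand": 0.8},
    {"x": -0.003, "y": 0.003, "z": 0.025, "ax": 0.004, "ay": 0.005, "az": 0, "hand": 0.8},
    {"x": -0.003, "y": 0.003, "z": 0.048, "ax": 0.004, "ay": 0.005, "az": 0, "hand": 0.8},
    {"x": -0.003, "y": 0.003, "z": 0.068, "ax": 0.004, "ay": 0.005, "az": 0, "hand": 0.8},
    {"x": -0.003, "y": 0.003, "z": 0.078, "ax": 0.004, "ay": 0.005, "az": 0, "hand": 0.8},
    {"x": -0.003, "y": 0.003, "z": 0.08, "ax": 0.004, "ay": 0.005, "az": 0, "hand": 0.8},
    {"x": -0.003, "y": 0.003, "z": 0.08, "ax": 0.004, "ay": 0.005, "az": 0, "hand": 0.75},
    {"x": -0.003, "y": 0.003, "z": 0.08, "ax": 0.004, "ay": 0.005, "az": 0, "hand": 0.65},
    {"x": -0.003, "y": 0.003, "z": 0.08, "ax": 0.004, "ay": 0.005, "az": 0, "hand": 0.5},
    {"x": -0.003, "y": 0.003, "z": 0.08, "ax": 0.004, "ay": 0.005, "az": 0, "hand": 0.4},
    {"x": -0.003, "y": 0.003, "z": 0.08, "ax": 0.004, "ay": 0.005, "az": 0, "hand": 0.4},
    {"x": -0.003, "y": 0.003, "z": 0.08, "ax": 0.004, "ay": 0.005, "az": 0, "hand": 0.4},
  ],
  squeeze=40,
)

```text
clock: 30.18
tcp_pos: [0.3992, 0.1836, 0.0179]
orientation: [-0.006, 0.706, 0.708, -0.001]
wrist_force: [-0.9, -1.6, 6.2]
finger_gap: 0.0436
```

Run:
```python
from h import *
im=viewer.read_camera("wrist")[:,:,::-1]; cv2.imwrite("pics/w18.png",im)
```

```text
(no output)
```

View pics/w18.png

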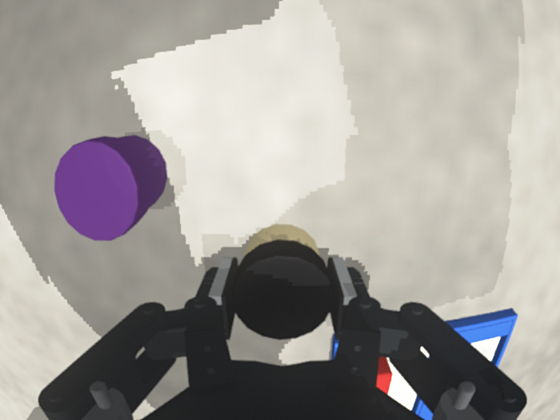

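The black jar is held centrally. Lift.

Call:
carry_out(
  plan=[
    {"x": 0, "y": 0, "z": -0.008, "ax": 0, "ay": 0, "az": 0, "hand": 0.4},
    {"x": 0, "y": 0, "z": -0.025, "ax": 0, "ay": 0, "az": 0, "hand": 0.4},
    {"x": 0, "y": 0, "z": -0.05, "ax": 0, "ay": 0, "az": 0, "hand": 0.4},
    {"x": 0, "y": 0, "z": -0.08, "ax": 0, "ay": 0, "az": 0, "hand": 0.4},
    {"x": 0, "y": 0, "z": -0.11, "ax": 0, "ay": 0, "az": 0, "hand": 0.4},
    {"x": 0, "y": 0, "z": -0.135, "ax": 0, "ay": 0, "az": 0, "hand": 0.4},
    {"x": 0, "y": 0, "z": -0.135, "ax": 0, "ay": 0, "az": 0, "hand": 0.4},
  ],
)

```text
clock: 30.82
tcp_pos: [0.4037, 0.1834, 0.1586]
orientation: [-0.004, 0.706, 0.709, 0.003]
wrist_force: [1.0, 0.3, 0.1]
finger_gap: 0.0441
```

Run:
```python
from h import *
go(499.9,-252.7,150,jaw=90)
```

```text
tgt (499.9, -252.7, 150) shift [-0.4365  0.0944  0.0042] turn [-0.    -0.01   0.004] dist 0.447
```

Call:
carry_out(
  plan=[
    {"x": -0.015, "y": 0.003, "z": 0, "ax": 0, "ay": -0.005, "az": 0, "hand": 0.4},
    {"x": -0.044, "y": 0.01, "z": 0, "ax": 0, "ay": -0.01, "az": 0, "hand": 0.4},
    {"x": -0.083, "y": 0.018, "z": 0, "ax": 0, "ay": -0.01, "az": 0, "hand": 0.4},
    {"x": -0.123, "y": 0.027, "z": 0, "ax": 0, "ay": -0.01, "az": 0, "hand": 0.4},
    {"x": -0.163, "y": 0.035, "z": 0, "ax": 0, "ay": -0.01, "az": 0, "hand": 0.4},
    {"x": -0.203, "y": 0.044, "z": 0, "ax": 0, "ay": -0.01, "az": 0, "hand": 0.4},
    {"x": -0.243, "y": 0.053, "z": 0, "ax": 0, "ay": -0.01, "az": 0, "hand": 0.4},
    {"x": -0.283, "y": 0.061, "z": 0, "ax": 0, "ay": -0.01, "az": 0, "hand": 0.4},
    {"x": -0.323, "y": 0.07, "z": 0, "ax": 0, "ay": -0.01, "az": 0, "hand": 0.4},
    {"x": -0.363, "y": 0.079, "z": 0.002, "ax": 0, "ay": -0.01, "az": 0, "hand": 0.4},
    {"x": -0.4, "y": 0.087, "z": 0.004, "ax": 0, "ay": -0.01, "az": 0, "hand": 0.4},
    {"x": -0.425, "y": 0.092, "z": 0.004, "ax": 0, "ay": -0.01, "az": 0, "hand": 0.4},
  ],
)

```text
clock: 31.82
tcp_pos: [0.4976, -0.2446, 0.1496]
orientation: [0.0, 0.706, 0.708, -0.0]
wrist_force: [0.4, 0.5, -1.5]
finger_gap: 0.0438
```

Call:
carry_out(
  plan=[
    {"x": 0, "y": 0, "z": 0, "ax": 0, "ay": 0, "az": 0, "hand": 0.4},
    {"x": 0, "y": 0, "z": 0, "ax": 0, "ay": 0, "az": 0, "hand": 0.4},
  ],
)

```text
clock: 31.98
tcp_pos: [0.4972, -0.2461, 0.1488]
orientation: [-0.0, 0.707, 0.707, -0.0]
wrist_force: [0.4, 0.3, -0.9]
finger_gap: 0.0438
```

Run:
```python
from h import *
go(499.9,-252.7,22.5,jaw=90)
m=cam("wrist"); im=viewer.read_camera("wrist")[:,:,::-1].copy()
yaw=.11;c=(.5535,-.283)
for w in [(-.05,.036),(-.02,.066),(-.08,.066),(-.02,.006),(-.08,.006)]:
    a,b=proj(m,[c[0]+w[0]*np.cos(yaw)-w[1]*np.sin(yaw), c[1]+w[0]*np.sin(yaw)+w[1]*np.cos(yaw),.003],True); cv2.drawMarker(im,(int(a),int(b)),(255,0,255),0,10,1)
cv2.imwrite("pics/w19.png",im)
```

```text
tgt (499.9, -252.7, 22.5) shift [-0.0066  0.0028  0.1263] turn [-0.001 -0.    -0.001] dist 0.126
```

View pics/w19.png

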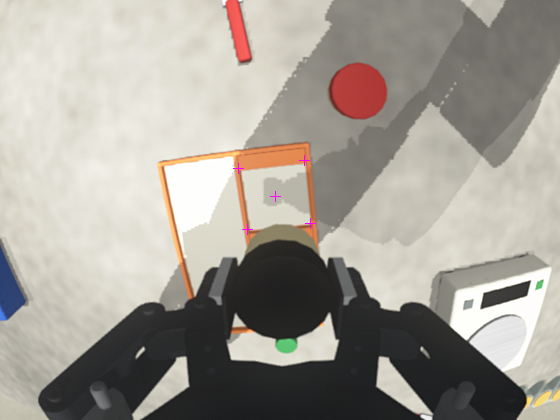

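The marks fall on the -x well's corners. Lowering.

Call:
carry_out(
  plan=[
    {"x": -0.004, "y": 0.002, "z": 0.01, "ax": 0, "ay": 0, "az": 0, "hand": 0.4},
    {"x": -0.0065, "y": 0.003, "z": 0.03, "ax": 0, "ay": 0, "az": 0, "hand": 0.4},
    {"x": -0.0065, "y": 0.003, "z": 0.055, "ax": 0, "ay": 0, "az": 0, "hand": 0.4},
    {"x": -0.0065, "y": 0.003, "z": 0.08, "ax": 0, "ay": 0, "az": 0, "hand": 0.4},
    {"x": -0.0065, "y": 0.003, "z": 0.1, "ax": 0, "ay": 0, "az": 0, "hand": 0.4},
    {"x": -0.0065, "y": 0.003, "z": 0.114, "ax": 0, "ay": 0, "az": 0, "hand": 0.4},
    {"x": -0.0065, "y": 0.003, "z": 0.121, "ax": 0, "ay": 0, "az": 0, "hand": 0.4},
    {"x": -0.0065, "y": 0.003, "z": 0.124, "ax": 0, "ay": 0, "az": 0, "hand": 0.4},
    {"x": -0.0065, "y": 0.003, "z": 0.126, "ax": 0, "ay": 0, "az": 0, "hand": 0.4},
    {"x": -0.0065, "y": 0.003, "z": 0.127, "ax": 0, "ay": 0, "az": 0, "hand": 0.4},
    {"x": -0.0065, "y": 0.003, "z": 0.127, "ax": 0, "ay": 0, "az": 0, "hand": 0.4},
  ],
)

```text
clock: 32.95
tcp_pos: [0.5003, -0.2511, 0.0227]
orientation: [0.0, 0.707, 0.707, -0.0]
wrist_force: [-0.2, 0.1, -1.1]
finger_gap: 0.0444
```

Run:
```python
from h import *
im=viewer.read_camera("side")[:,:,::-1]; cv2.imwrite("pics/s19.png",cv2.resize(im[230:400,180:400],None,fx=3.5,fy=3.5))
```

```text
(no output)
```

View pics/s19.png

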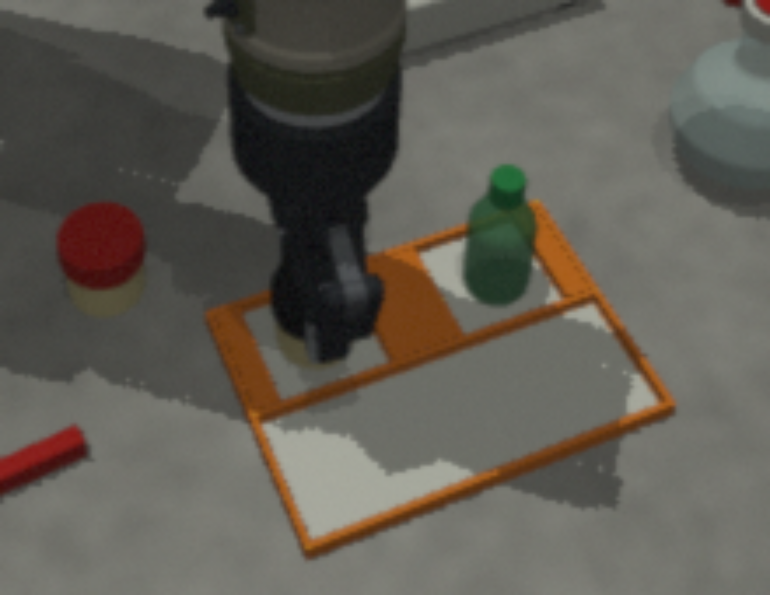

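In the well; down to contact.

Call:
carry_out(
  plan=[
    {"x": -0.001, "y": 0, "z": 0.0008, "ax": 0, "ay": 0, "az": 0, "hand": 0.4},
    {"x": -0.001, "y": 0, "z": 0.0016, "ax": 0, "ay": 0, "az": 0, "hand": 0.4},
    {"x": -0.001, "y": 0, "z": 0.0022, "ax": 0, "ay": 0, "az": 0, "hand": 0.4},
    {"x": -0.001, "y": 0, "z": 0.0022, "ax": 0, "ay": 0, "az": 0, "hand": 0.4},
  ],
)

```text
clock: 33.33
tcp_pos: [0.5008, -0.2527, 0.0211]
orientation: [0.001, 0.707, 0.707, 0.0]
wrist_force: [0.5, -0.0, 1.4]
finger_gap: 0.0435
```

Call:
carry_out(
  plan=[
    {"x": 0, "y": 0, "z": 0.0005, "ax": 0, "ay": 0, "az": 0, "hand": 0.4},
    {"x": 0, "y": 0, "z": 0.0007, "ax": 0, "ay": 0, "az": 0, "hand": 0.4},
  ],
)

```text
clock: 33.5
tcp_pos: [0.5011, -0.2527, 0.021]
orientation: [0.001, 0.707, 0.707, 0.0]
wrist_force: [-0.7, 1.6, 6.0]
finger_gap: 0.044
```

Call:
carry_out(
  plan=[
    {"x": 0, "y": 0, "z": 0, "ax": 0, "ay": 0, "az": 0, "hand": 0.5},
    {"x": 0, "y": 0, "z": 0, "ax": 0, "ay": 0, "az": 0, "hand": 0.6},
    {"x": 0, "y": 0, "z": 0, "ax": 0, "ay": 0, "az": 0, "hand": 0.7},
    {"x": 0, "y": 0, "z": 0, "ax": 0, "ay": 0, "az": 0, "hand": 0.75},
    {"x": 0, "y": 0, "z": -0.02, "ax": 0, "ay": 0, "az": 0, "hand": 0.75},
    {"x": 0, "y": 0, "z": -0.05, "ax": 0, "ay": 0, "az": 0, "hand": 0.75},
    {"x": 0, "y": 0, "z": -0.085, "ax": 0, "ay": 0, "az": 0, "hand": 0.75},
    {"x": 0, "y": 0, "z": -0.12, "ax": 0, "ay": 0, "az": 0, "hand": 0.75},
    {"x": 0, "y": 0, "z": -0.155, "ax": 0, "ay": 0, "az": 0, "hand": 0.75},
    {"x": 0, "y": 0, "z": -0.19, "ax": 0, "ay": 0, "az": 0, "hand": 0.75},
    {"x": 0, "y": 0, "z": -0.19, "ax": 0, "ay": 0, "az": 0, "hand": 0.75},
  ],
)

```text
clock: 34.42
tcp_pos: [0.5037, -0.2545, 0.2186]
orientation: [0.007, 0.707, 0.707, 0.001]
wrist_force: [0.9, 0.4, -0.1]
finger_gap: 0.0641
```

Call:
carry_out(
  plan=[
    {"x": 0.02, "y": -0.02, "z": 0, "ax": 0, "ay": 0, "az": 0, "hand": 0.75},
    {"x": 0.05, "y": -0.045, "z": 0, "ax": 0, "ay": 0, "az": 0, "hand": 0.75},
    {"x": 0.08, "y": -0.07, "z": 0, "ax": 0, "ay": 0, "az": 0, "hand": 0.75},
    {"x": 0.11, "y": -0.08, "z": 0, "ax": 0, "ay": 0, "az": 0, "hand": 0.75},
    {"x": 0.14, "y": -0.09, "z": 0, "ax": 0, "ay": 0, "az": 0, "hand": 0.75},
    {"x": 0.17, "y": -0.095, "z": 0, "ax": 0, "ay": 0, "az": 0, "hand": 0.75},
    {"x": 0.2, "y": -0.1, "z": 0, "ax": 0, "ay": 0, "az": 0, "hand": 0.75},
    {"x": 0.2, "y": -0.1, "z": 0, "ax": 0, "ay": 0, "az": 0, "hand": 0.75},
    {"x": 0.2, "y": -0.1, "z": 0, "ax": 0, "ay": 0, "az": 0, "hand": 0.75},
  ],
)

```text
clock: 35.17
tcp_pos: [0.4032, -0.0534, 0.2159]
orientation: [0.007, 0.706, 0.708, 0.001]
wrist_force: [-0.3, 0.2, 0.5]
finger_gap: 0.0642
```

Run:
```python
from h import *
t=viewer.read_camera("top")[:,:,::-1]; s=viewer.read_camera("side")[:,:,::-1]
cv2.imwrite("pics/t20.png",cv2.resize(t[60:340,100:460],None,fx=2.1,fy=2.1)); cv2.imwrite("pics/s20.png",cv2.resize(s[90:400,130:430],None,fx=1.9,fy=1.9))
def f(im,mask_box,fn):
    x,y,w,h=mask_box; hsv=cv2.cvtColor(im[y:y+h,x:x+w],cv2.COLOR_BGR2HSV); m=fn(hsv).astype(np.uint8)
    n,l,st,c=cv2.connectedComponentsWithStats(m); i=1+st[1:,4].argmax(); return np.round(c[i]+[x,y],2),st[i,4]
t0=cv2.imread("pics/top0.png"); s0=cv2.imread("pics/side0.png")
red=lambda h:(h[...,1]>150)&((h[...,0]<8)|(h[...,0]>172))&(h[...,2]>60)
dark=lambda h:(h[...,2]<50)
for nm,a,b,bx,fn in [("red top",t0,t,(345,262,42,40),red),("red side",s0,s,(193,285,32,25),red),("stopper top",t0,t,(355,95,25,20),red),("stopper side",s0,s,(388,222,25,25),red),("display top",t0,t,(255,185,50,20),dark),("display side",s0,s,(268,198,28,30),dark)]:
    print(nm,f(a,bx,fn),f(b,bx,fn))
```

```text
Traceback (most recent call last):
ValueError: attempt to get argmax of an empty sequence
```

View pics/t20.png

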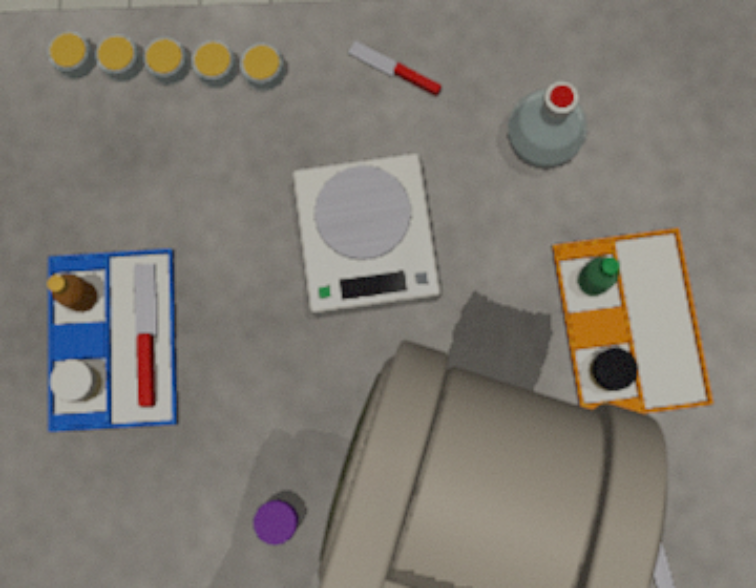

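View pics/s20.png

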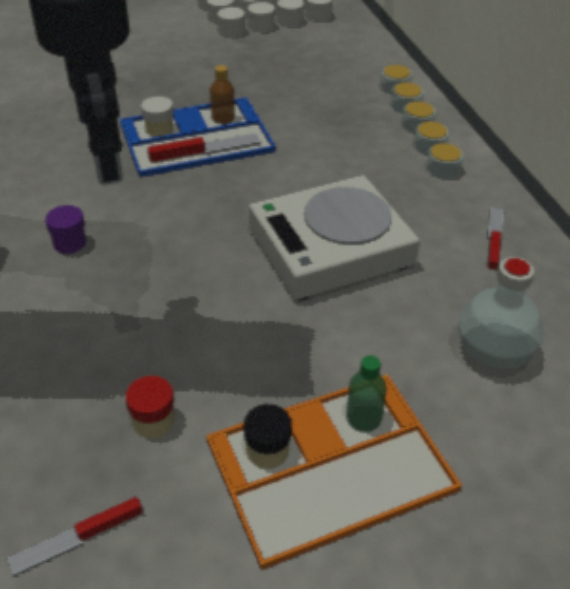

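Run:
```python
from h import *
t=viewer.read_camera("top")[:,:,::-1].copy(); s=viewer.read_camera("side")[:,:,::-1].copy()
def f(im,mask_box,fn):
    x,y,w,h=mask_box; hsv=cv2.cvtColor(im[y:y+h,x:x+w],cv2.COLOR_BGR2HSV); m=fn(hsv).astype(np.uint8)
    n,l,st,c=cv2.connectedComponentsWithStats(m)
    if n<2: return None
    i=1+st[1:,4].argmax(); return np.round(c[i]+[x,y],2).tolist(),st[i,4]
t0=cv2.imread("pics/top0.png"); s0=cv2.imread("pics/side0.png")
red=lambda h:(h[...,1]>140)&((h[...,0]<8)|(h[...,0]>172))&(h[...,2]>60)
dark=lambda h:(h[...,2]<55)
for nm,a,b,bx,fn in [("red side",s0,s,(193,285,32,25),red),("stopper top",t0,t,(355,95,25,20),red),("stopper side",s0,s,(388,222,25,25),red),("display top",t0,t,(255,185,50,20),dark),("display side",s0,s,(268,198,28,30),dark)]:
    print(nm,f(a,bx,fn),f(b,bx,fn))
cv2.imwrite("pics/s21.png",np.hstack([cv2.resize(s[115:190,185:285],(400,300),interpolation=cv2.INTER_CUBIC),cv2.resize(s[270:390,235:375],(350,300),interpolation=cv2.INTER_CUBIC)]))
```

```text
red side ([208.01, 297.57], np.int32(376)) ([208.08, 298.37], np.int32(437))
stopper top ([367.17, 105.47], np.int32(86)) ([367.17, 105.47], np.int32(86))
stopper side ([401.89, 229.95], np.int32(81)) ([401.89, 229.95], np.int32(81))
display top ([275.71, 195.56], np.int32(237)) ([276.09, 195.55], np.int32(244))
display side ([280.41, 212.49], np.int32(175)) ([280.35, 212.45], np.int32(172))
```

View pics/s21.png

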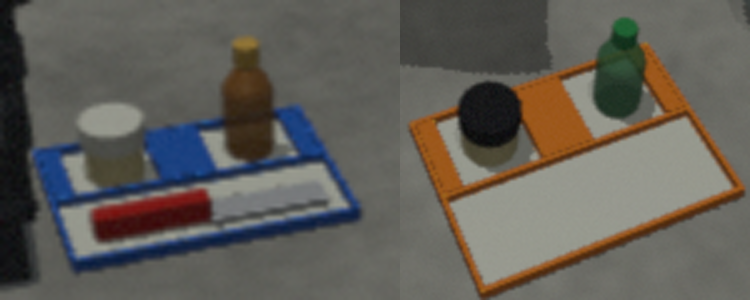

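Everything stands upright in its well and the spatula lies in the trough. The balance display, flask stopper and red jar are where they were, within 0.8 px. The arm is clear, so I hand in.

Run:
```python
from workcell import env,status
print(env.hand_in(), status.get_state()["clock"])
```

```text
the job is handed in; nothing more can be done
the job is handed in; nothing more can be done
```

Both kits are made up and the job is handed in after about 35 s; the hand-in reports no verdict.

- **Blue tray:** the amber bottle is in the +x well, the white-lidded jar in the -x well, and the large spatula in the trough. I drew the spatula out level along its own axis, with about 2.5 N read part-way.
- **Orange tray:** the green bottle is in the +x well and the black-lidded jar in the -x well.
- **Set down:** I lowered each bottle and jar until the force showed contact (3–7 N), then released it. The spatula showed only a faint contact (0.2 N) when I let go, at the height expected for the 3 mm floor.

**Last checks:** the last pictures show all four containers upright in their wells and the spatula in the trough.
- **Flask:** unmoved in both views.
- **Balance:** its display is within 0.1 px in the side view and 0.4 px in the top view, which I put down to the changed shadow.
- **Red jar:** within 0.8 px in the side view, in changed light. The arm hid it from the top camera, so I checked it in one view only.

**What went wrong or disagreed:**
- **Amber bottle:** on the first grasp the wrist's last joint reached its range limit, and the tool stopped about 13 mm short. The closing fingers drew the bottle sideways on the bench. It stayed upright, and I turned the wrist back before placing it.
- **Camera positions:** the wrist and top views differed by up to about 4 mm. I split the difference for the black jar and leaned towards the wrist view for the green bottle.

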